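# Tighten the sump drain plug with its square key

## Task

The oil sump lies bottom-up on the bench and its drain plug has only been started by hand. Take the square T-handle key out of the wooden block, seat it fully in the plug's square recess without forcing it, tighten the plug clockwise until it is snug on its washer but not so hard that the washer is crushed, then draw the key out and stand it back in the hole it came from. Leave the other key, the screwdriver and the spray bottle alone.

Things in the scene. Friction and masses are not known exactly. Their poses are not given: they have to be found in the camera images.
- square_key: Bright steel T-handle key, about 0.24 kg, upright in an end hole of the block. Shank: 12 mm square bar, sides parallel to the body's x and y, tip edge chamfered 0.8 mm. Origin: centre of the tip (lower end), z up the shank.
- key_hub (a point): Centre of the square key's hub, 118 mm above its tip, axes as the key. The hub is 26 (x) by 18 (y) by 26 mm; a round 12 mm cross bar, 104 mm long, runs through it along x. Take it by the hub's flat faces that look to +y and -y.
- key_tip (a point): Centre of the square key's lower end (the key's origin). In the recess it has about 0.11 rad of play either way.
- sump: Cast aluminium oil sump lying bottom-up, fixed to the bench: flange 236 (x) by 336 (y) mm, 55 mm high over its shallow end (+y), 103 mm over its deep well (-y), where a round boss with a copper washer carries the steel drain plug (round head 34 mm across). Origin: centre of the flange's underside. Keep pushes of the key on the plug under 25 N.
- drain (a point): Centre of the mouth of the plug's square recess, 114 mm above the bench, at the sump's x = 0, y = -60 mm; z up the plug's axis, x and y are the sump's. The recess is 13.2 mm square, 14.5 mm deep. How its square lies about z is NOT measured and varies: look, or feel for it, turning the key bit by bit under a light push until it drops in (within about 0.1 rad of square, any quarter).
- drain_plug (a joint): Plug's angle in its thread, rad, growing clockwise from above (thread advance negligible); starts at -1.1 to -0.5 and reaches 0 where its head meets the washer and it turns no further on its own. Thread drag about 0.1 N m.
- washer (a joint): How far the plug has been tightened down on its copper washer after meeting it, rad, clockwise; 0 until then. It resists with about 0.12 N m of drag plus 1.5 N m per rad: snug is 0.08 or more (about 0.24 N m on the key), above 0.35 (about 0.65 N m) the washer is crushed. Let go, it springs back part of the way.
- tool_block: Hardwood block 75 (x) by 230 (y) by 58 mm high, fixed to the bench, with three round holes 20 mm across, 46 mm deep, in a row along y: at its centre (empty) and 78 mm either side, where the two keys stand with their tips on the hole floors, 12 mm above the bench. Origin: centre of its underside.
- round_key: The other T-handle key in the block, dark steel: round 17 mm shank, shorter (hub centre 98 mm above its tip) with a cross bar 78 mm long. Origin at its lower end. To be left alone.
- spray_bottle: White plastic spray bottle with an orange trigger head, 88 mm across, 223 mm high, standing on the bench. Origin under its centre. To be left alone.
- screwdriver: Screwdriver with a black handle, 220 mm long, lying on the bench along its x. Origin under its middle. To be left alone.
Mind the look-alikes: they are no part of the job. Leave any red or yellow look-alike of the square_key alone.

How it is judged:
By the outcome, as a careful person would: the job done as asked, in the order asked, and still so for the second after the job is handed in, with the robot touching nothing.
It also fails if it takes over 70 s, if anything falls off the work surface, if the arm or the gripper's body presses on something with over 40 N, if the wrist force passes 120 N, or if a joint passes its speed limit or range.

## Robot

A 6-joint arm with a two-finger parallel gripper is mounted at the origin on the work surface. World frame = base frame: x ahead of the robot, y to its left, z up, the work surface at z = 0. Lengths are in m, angles in rad, forces in N, time in s.
With the tool pointing down it reaches from about 0.25 to 0.85 m from the base axis. Payload 12.5 kg.
Tool frame: the origin (TCP) lies midway between the tips of the shut fingers; the grasp point (between the pads) lies 19 mm behind it; y points along the fingers, z is the direction in which the jaws open and shut, and the axes are right-handed (so a half turn about y gives the same grasp; the last joint's range is limited). The gripper opens to 93 mm and grips with 3 to 60 N. Pads are 15 mm wide; open, the fingers measure 128 mm over their backs; the gripper's body (75 mm by 188 mm) begins 65 mm behind the grasp point.
Start: joints at [-1.389, 0.351, 1.652, -0, 1.139, -0.085], TCP at [0.145, -0.531, 0.219] pointing down, gripper open.
Joint ranges: [-2.75, 2.75], [-0.79, 2.1], [0.01, 2.65], [-1.57, 4.71], [0.07, 3.14], [-2.87, 2.87]. Speed limits (rad/s): [2.22, 2.22, 2.79, 3.14, 3.14, 3.14].

## Interface

Orientations are given as a unit quaternion [x, y, z, w].
In Python, from plant import sense, grab_frame, finish_job gives the robot as it stands.
- The arm moves only by the tool apply_moves, never from a script. Its argument "rows" is a list of rows, each a list of 4 numbers: the shift along the tool's x, y, z scaled (see below), then the turn about the tool's y scaled (see below). A call has 1 to 5 rows; each row is the pose to reach, as a shift and turn from the pose commanded when the call began, along the tool's axes at that moment, turning the shorter way round; what a row does not reach only later rows make up. The controller multiplies each number of a shift by 500 mm and each number of a turn by 180 degrees. A row lasts 1/8 s, in which the tool goes at most 62.5 mm and 10.7 degrees, less where a joint would pass 70% of its speed; a pose out of reach is approached as far as the arm can. A call with a number of a shift or a turn outside -1 to 1 is refused whole. A call with a gripper value outside its range is refused whole. "gripper" is the closure, from -1 (fully open) to 1 (shut), so that 0 is half open, set as the call begins (left out, the last holds). The fingers move at their own pace and stop on an object; the grip force is fixed at half the most. Time passes only in rows, so rows that repeat a pose let the fingers close. It gives the time, the measured TCP pose, the force and the opening at its end, in the units of the state.
- sense(): the state, without advancing time (a new reading comes with each control period).
- grab_frame(name): name is "side" or "top" or "wrist"; returns a dict with "img" (480x640x3 uint8, red, green, blue), "K" (3x3 intrinsics, pixels), "T" (4x4, takes a point from camera to world coordinates); the wrist camera has in their place "mount" (4x4, takes a point from camera to tool coordinates, whose origin is the TCP and whose axes are the tool frame's). Camera axes: x right, y down, z forward; pixel columns grow to the right and rows downward; lengths in m; the calibration is good to about 2 mm. The wrist camera is an equidistant fisheye: a pixel r from the principal point sees the ray r / f radians off the axis. A picture is of the moment at which its call begins: read the wrist's pose just before it. There is no depth.
- finish_job(): hands the job in, once; it reports no verdict.
The state is a dict: "time": time; "q": joint angles; "qd": joint speeds; "joint_efforts": joint torques, N m; "tool_pos": TCP position; "tool_rot": TCP orientation; "ft_force": force on the tool from outside, world axes, zero at the start; "moment": the same for the moment, N m; "gripper_width": opening from 0.0 (shut) to 1.0 (fully open).
Only numpy, scipy, OpenCV 4.12 (cv2) and the standard library are available. Lean on these libraries where they do the work, as an engineer would, in place of code of your own. Each camera call takes 0.05 s, during which the arm holds its last target.

## Working session

There is one attempt and no reset: what is moved stays moved. The work goes in short steps, Python scripts to look and compute and a tool call to move; the robot and the scene stay as the last step left them, time stands still between calls to the robot, and variables do not carry over. Pictures are saved under pics/ and viewed, and the job is handed in when it is done.

Besides the shell and the picture viewer there is one more tool, called after "Call:" by a JSON object that holds its "api" and its "payload", one argument or row to a line. apply_moves: Moves the arm, as the interface text tells. Its arguments: {"type":"object","properties":{"rows":{"type":"array"},"gripper":{"type":"number"}},"required":["rows"]}

```bash
ls; mkdir -p pics; python3 - <<'E'
from plant import sense, grab_frame
import cv2, numpy as np
s=sense();print({k:np.round(v,4).tolist() for k,v in s.items()})
for n in ["side","top","wrist"]:
    f=grab_frame(n);cv2.imwrite(f"pics/{n}0.png",f["img"][:,:,::-1])
    print(n,f["img"].shape,np.round(f["K"],2).tolist(),np.round(f.get("T",f.get("mount")),4).tolist())
E
```

```text
pics
{'time': 0.0, 'q': [-1.3886, 0.3512, 1.6524, -0.0, 1.1391, -0.0846], 'qd': [0.0002, -0.0, -0.0013, 0.0001, 0.0003, 0.0017], 'joint_efforts': [-0.0019, -49.7326, -28.5257, 0.0699, 0.0257, -0.0001], 'tool_pos': [0.1449, -0.5302, 0.2181], 'tool_rot': [-0.0941, 0.7012, -0.7004, 0.094], 'ft_force': [-0.1791, 0.667, -0.1976], 'moment': [-0.0587, -0.0351, -0.0348], 'gripper_width': 0.998}
side (480, 640, 3) [[435.24, 0.0, 315.79], [0.0, 435.24, 235.86], [0.0, 0.0, 1.0]] [[0.967, -0.1668, 0.1927, 0.4396], [-0.2549, -0.6356, 0.7287, -0.7051], [0.001, -0.7538, -0.6572, 0.6478], [0.0, 0.0, 0.0, 1.0]]
top (480, 640, 3) [[486.2, 0.0, 324.85], [0.0, 486.2, 237.83], [0.0, 0.0, 1.0]] [[-0.0183, -0.997, 0.0751, 0.5271], [-0.9995, 0.0203, 0.0259, -0.12], [-0.0274, -0.0746, -0.9968, 1.154], [0.0, 0.0, 0.0, 1.0]]
wrist (480, 640, 3) [[371.65, 0.0, 325.94], [0.0, 371.65, 243.98], [0.0, 0.0, 1.0]] [[-0.0016, 0.9583, 0.2859, -0.0797], [-0.0006, -0.2859, 0.9583, -0.1657], [1.0, 0.0014, 0.001, 0.0016], [0.0, 0.0, 0.0, 1.0]]
```

View pics/top0.png

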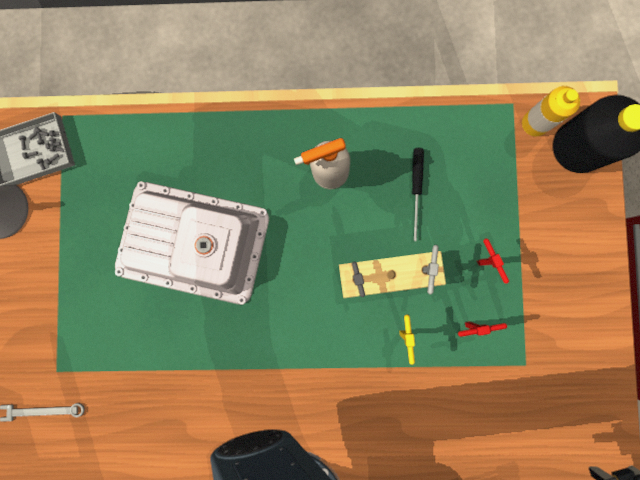

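View pics/side0.png

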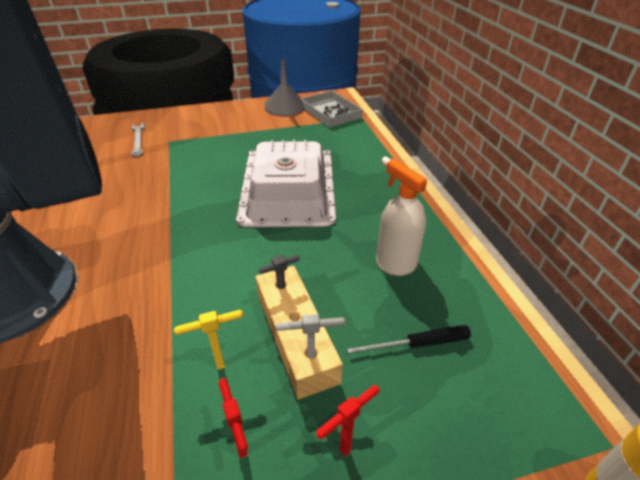

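View pics/wrist0.png

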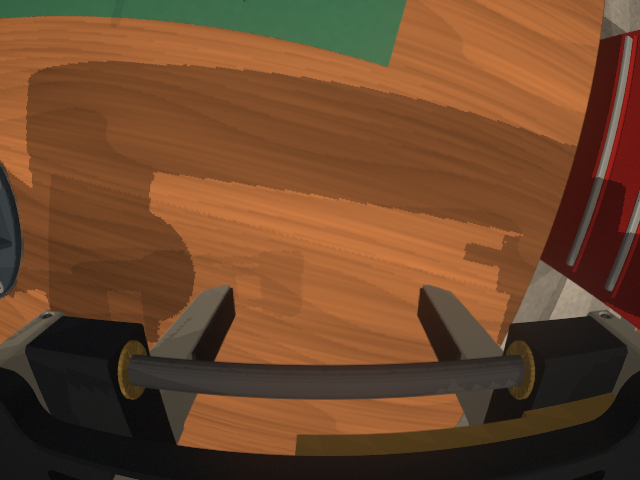

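Candidates in the top view: bright steel key (433,270), dark key (358,280), red ones (495,260) and (483,329), yellow (409,340). By the description the key I want is the bright one at the block's end, (433,270) top and (311,324) side. I'll check it in close crops.

```bash
python3 - <<'E'
import cv2, numpy as np
t=cv2.imread("pics/top0.png");s=cv2.imread("pics/side0.png")
a=cv2.resize(t[235:310,330:460],None,fx=6,fy=6,interpolation=cv2.INTER_CUBIC)
b=cv2.resize(t[175:310,105:280],None,fx=4.4,fy=4.4,interpolation=cv2.INTER_CUBIC)
c=cv2.resize(s[250:400,240:370],None,fx=4,fy=4,interpolation=cv2.INTER_CUBIC)
for n,i in zip("abc",(a,b,c)): cv2.imwrite(f"pics/c_{n}.png",i);print(i.shape)
E
```

```text
(450, 780, 3)
(594, 770, 3)
(600, 520, 3)
```

View pics/c_a.png

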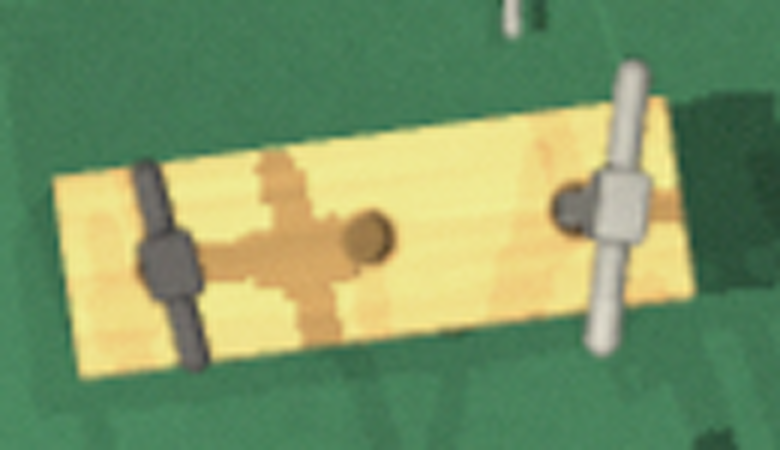

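View pics/c_b.png

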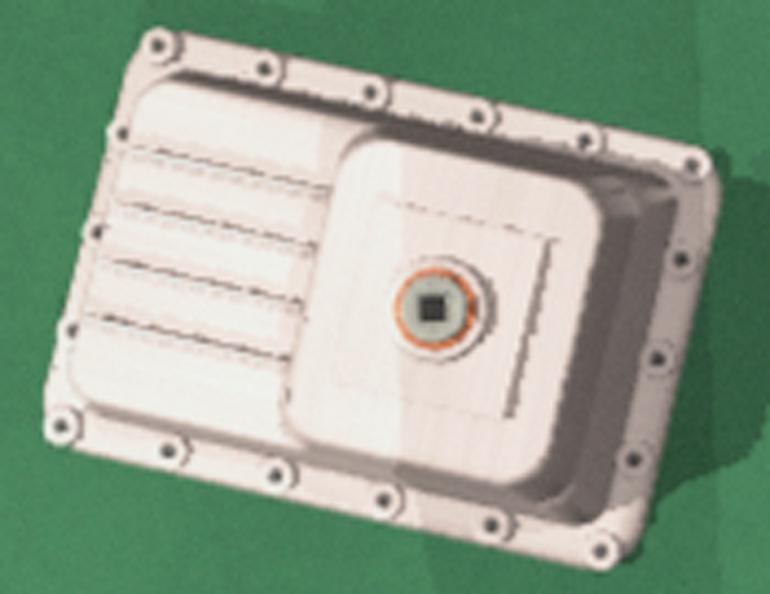

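View pics/c_c.png

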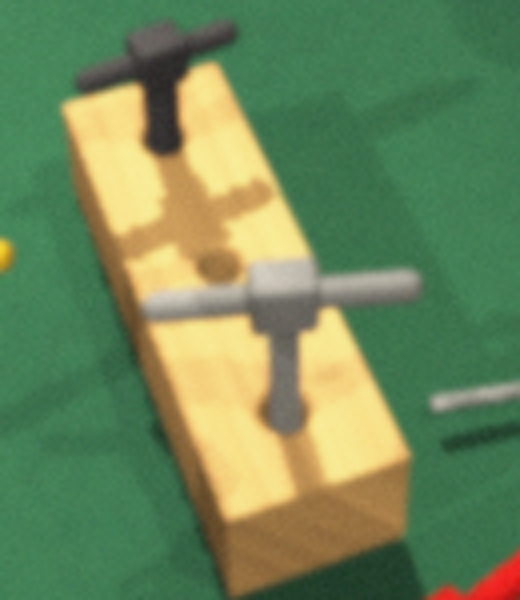

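The close crop confirms it: bright steel, T-handle, in the block's end hole. Now I'll measure.

```bash
cat > h.py <<'E'
import numpy as np, cv2
from scipy.spatial.transform import Rotation as R
TK=np.array([[486.2,0,324.85],[0,486.2,237.83],[0,0,1]])
TT=np.array([[-0.0183,-0.997,0.0751,0.5271],[-0.9995,0.0203,0.0259,-0.12],[-0.0274,-0.0746,-0.9968,1.154],[0,0,0,1]])
SK=np.array([[435.24,0,315.79],[0,435.24,235.86],[0,0,1]])
ST=np.array([[0.967,-0.1668,0.1927,0.4396],[-0.2549,-0.6356,0.7287,-0.7051],[0.001,-0.7538,-0.6572,0.6478],[0,0,0,1]])
def ray(K,T,uv,z):
    d=T[:3,:3]@np.linalg.inv(K)@np.array([uv[0],uv[1],1.]);o=T[:3,3]
    return o+d*(z-o[2])/d[2]
def proj(K,T,p):
    c=T[:3,:3].T@(np.asarray(p)-T[:3,3]);u=K@c;return u[:2]/u[2]
E
python3 - <<'E'
from h import *
A=lambda u,v:((u+.5)/6-.5+330,(v+.5)/6-.5+235)
B=lambda u,v:((u+.5)/4.4-.5+105,(v+.5)/4.4-.5+175)
C=lambda u,v:((u+.5)/4-.5+240,(v+.5)/4-.5+250)
bc=np.array([ray(TK,TT,A(*p),.058)[:2] for p in [(53,175),(665,97),(695,297),(80,380)]])
print("block",bc,bc.mean(0),[np.linalg.norm(bc[i]-bc[i-1]) for i in range(4)])
d=(bc[0]+bc[3]-bc[1]-bc[2])/2;d/=np.linalg.norm(d);print("dir",d,np.degrees(np.arctan2(d[1],d[0])))
for s in(-.078,0,.078):print("hole",bc.mean(0)+s*d)
print("midhole",ray(TK,TT,A(369,237),.058))
b=[ray(TK,TT,A(*p),.13)[:2] for p in [(631,66),(601,350)]]
print("bar",b,np.mean(b,0),np.linalg.norm(b[0]-b[1]),np.degrees(np.arctan2(*(b[0]-b[1])[::-1])))
print("hubtop",ray(TK,TT,A(621,206),.143))
s=[ray(SK,ST,C(*p),.13)[:2] for p in [(150,308),(412,286)]]
print("side bar",s,np.mean(s,0),np.linalg.norm(s[0]-s[1]),np.degrees(np.arctan2(*(s[1]-s[0])[::-1])))
print("drain",ray(TK,TT,B(432,308),.114),"side",ray(SK,ST,(286.3,161.5),.114))
h=np.array([ray(TK,TT,B(*p),.008)[:2] for p in [(157,45),(693,164),(600,551),(61,426)]])
print("flange",h,h.mean(0)); e=h[0]+h[3]-h[1]-h[2];e/=np.linalg.norm(e)
print(e,np.degrees(np.arctan2(e[1],e[0])),"drain pred",h.mean(0)-.06*e)
f=cv2.imread("pics/top0.png")
cv2.imwrite("pics/drain.png",cv2.resize(f[230:260,184:224],None,fx=16,fy=16,interpolation=cv2.INTER_CUBIC))
E
```

```text
block [[ 0.55055978 -0.12099287]
 [ 0.57534963 -0.35018551]
 [ 0.50076529 -0.35859357]
 [ 0.47399603 -0.12950293]] [ 0.52516768 -0.23981872] [np.float64(0.07703524599566344), np.float64(0.23052940569617666), np.float64(0.07505677088394742), np.float64(0.23064932915616548)]
dir [-0.11179959  0.99373077] 96.41906430465036
hole [ 0.53388805 -0.31732972]
hole [ 0.52516768 -0.23981872]
hole [ 0.51644732 -0.16230772]
midhole [ 0.52521116 -0.2384622   0.058     ]
bar [array([ 0.5832512 , -0.32364292]), array([ 0.48476043, -0.30982648])] [ 0.53400581 -0.3167347 ] 0.0994551465659308 -7.985429904606283
hubtop [ 0.53440408 -0.31594701  0.143     ]
side bar [array([ 0.48538017, -0.31170769]), array([ 0.58091507, -0.32649078])] [ 0.53314762 -0.31909924] 0.09667190103371295 -8.796198389632663
drain [0.59613877 0.17080746 0.114     ] side [0.59684416 0.15806082 0.114     ]
flange [[0.75050347 0.3521949 ]
 [0.6784598  0.05814822]
 [0.47114661 0.10987724]
 [0.54325891 0.40253304]] [0.6108422  0.23068835]
[0.23860843 0.97111586] 76.1955769151969 drain pred [0.59652569 0.1724214 ]
```

View pics/drain.png

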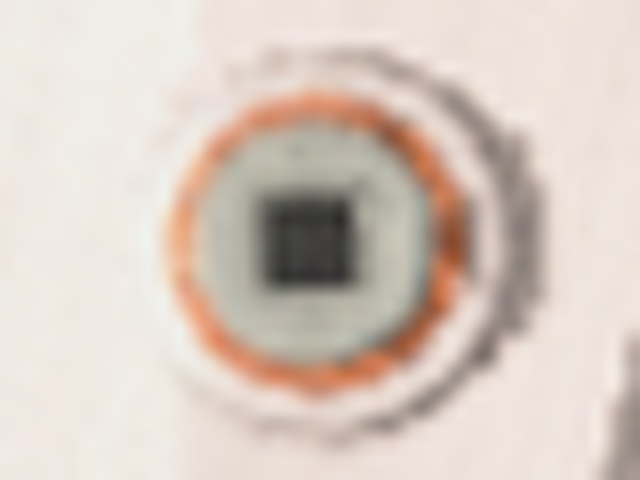

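```bash
cat >> h.py <<'E'
def plan(s,p,zyaw):
    """single-step numbers from current measured pose to TCP p with jaw axis yaw (deg, mod 180)"""
    M=R.from_quat(s["tool_rot"]).as_matrix()
    d=M.T@(np.asarray(p)-s["tool_pos"])
    y0=np.degrees(np.arctan2(M[1,2],M[0,2]))
    dy=(zyaw-y0+90)%180-90     # world CCW; tool y is down => turn about y = -dy
    print("tool yaw",round(y0,2),"shift mm",np.round(d*1000,1),"num",np.round(d/.5,4),"turn deg",round(-dy,2),"num",round(-dy/180,4))
def st():
    from plant import sense
    s=sense();M=R.from_quat(s["tool_rot"]).as_matrix()
    print("t",round(s["time"],2),"p",np.round(s["tool_pos"],4),"yaw",round(np.degrees(np.arctan2(M[1,2],M[0,2])),2),"F",np.round(s["ft_force"],2),"M",np.round(s["moment"],3),"w",round(float(s["gripper_width"]),3),"q6",round(float(s["q"][5]),3))
    return s
E
python3 - <<'E'
from h import *
s=st();print(np.round(R.from_quat(s["tool_rot"]).as_matrix(),3))
plan(s,[.5337,-.317,.25],81.6)
print("bottle base",ray(TK,TT,(330,170),.1))
E
```

```text
t 0.15 p [ 0.145  -0.5303  0.2182] yaw -74.71 F [0.13 0.95 0.22] M [ 0.002 -0.029  0.02 ] w 0.998 q6 -0.085
[[-0.965 -0.     0.264]
 [-0.264  0.001 -0.965]
 [-0.    -1.    -0.001]]
tool yaw -74.71 shift mm [-431.2  -31.7 -103.3] num [-0.8624 -0.0633 -0.2066] turn deg 23.69 num 0.1316
bottle base [ 0.75569832 -0.1066676   0.1       ]
```

Call:
{"api": "apply_moves", "payload": {
  "rows": [
    [-0.08,-0.03,-0.02,0.03],
    [-0.17,-0.063,-0.04,0.06],
    [-0.26,-0.063,-0.06,0.09],
    [-0.35,-0.063,-0.083,0.1316],
    [-0.43,-0.063,-0.103,0.1316]
  ],
  "gripper": -1
}}

```text
time: 0.78
tool_pos: [0.3401, -0.4231, 0.25]
tool_rot: [0.052, 0.705, -0.705, -0.052]
ft_force: [-0.7, -0.1, -0.0]
gripper_width: 1.0
```

```bash
python3 - <<'E'
from h import *
s=st();plan(s,[.5337,-.317,.25],81.6)
E
```

```text
t 0.78 p [ 0.3401 -0.4231  0.25  ] yaw -98.49 F [-0.65 -0.11 -0.04] M [ 0.017 -0.012  0.019] w 1.0 q6 0.739
tool yaw -98.49 shift mm [-175.8    0.  -133.5] num [-0.3517  0.     -0.267 ] turn deg -0.09 num -0.0005
```

Call:
{"api": "apply_moves", "payload": {
  "rows": [
    [-0.08,0,-0.06,0],
    [-0.17,0,-0.13,0],
    [-0.26,0,-0.2,0],
    [-0.352,0,-0.267,0],
    [-0.352,0,-0.267,0]
  ]
}}

```text
time: 1.4
tool_pos: [0.5348, -0.3156, 0.2494]
tool_rot: [0.05, 0.706, -0.705, -0.051]
ft_force: [-0.0, -0.0, 0.7]
gripper_width: 1.001
```

Call:
{"api": "apply_moves", "payload": {
  "rows": [
    [0,0,0,0],
    [0,0,0,0]
  ]
}}

```text
time: 1.65
tool_pos: [0.5315, -0.3185, 0.2502]
tool_rot: [0.052, 0.705, -0.705, -0.052]
ft_force: [0.4, -0.3, -1.2]
gripper_width: 1.001
```

```bash
cat >> h.py <<'E'
WK=np.array([[371.65,0,325.94],[0,371.65,243.98],[0,0,1]])
WM=np.array([[-0.0016,0.9583,0.2859,-0.0797],[-0.0006,-0.2859,0.9583,-0.1657],[1,0.0014,0.001,0.0016],[0,0,0,1]])
def wT(s):
    T=np.eye(4);T[:3,:3]=R.from_quat(s["tool_rot"]).as_matrix();T[:3,3]=s["tool_pos"];return T@WM
def wray(s,uv,z):
    T=wT(s);d=np.array([uv[0]-WK[0,2],uv[1]-WK[1,2]])/WK[0,0];th=np.hypot(*d)
    v=np.array([*(d/max(th,1e-9)*np.sin(th)),np.cos(th)]);v=T[:3,:3]@v;o=T[:3,3]
    return o+v*(z-o[2])/v[2]
def wproj(s,p):
    T=wT(s);c=T[:3,:3].T@(np.asarray(p)-T[:3,3]);th=np.arctan2(np.hypot(c[0],c[1]),c[2])
    return WK[:2,2]+WK[0,0]*th*c[:2]/np.hypot(c[0],c[1])
def wpic(n):
    from plant import grab_frame
    s=st();i=grab_frame("wrist")["img"][:,:,::-1].copy();cv2.imwrite(f"pics/{n}.png",i)
    import pickle;pickle.dump(s,open(f"pics/{n}.pkl","wb"));return s,i
E
python3 - <<'E'
from h import *
s,i=wpic("w1")
for p in([.5337,-.317,.143],[.5333,-.317,.058]):print(wproj(s,p))
E
```

```text
t 1.65 p [ 0.5315 -0.3185  0.2502] yaw -98.48 F [ 0.39 -0.31 -1.23] M [ 0.017 -0.004 -0.002] w 1.001 q6 1.104
[321.05739011 239.39905436]
[322.16039554 216.11300507]
```

View pics/w1.png

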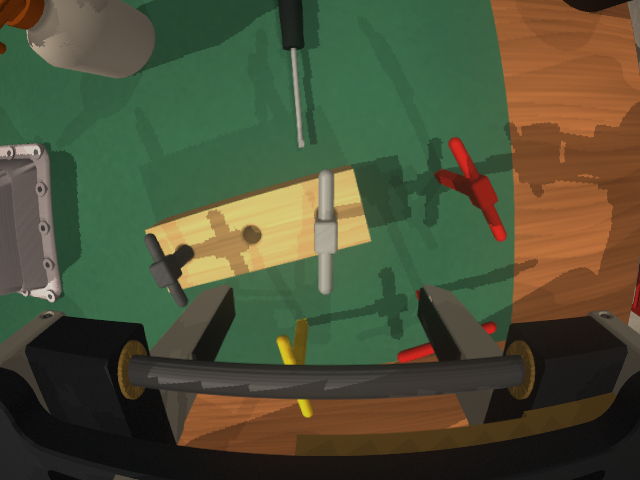

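```bash
python3 - <<'E'
from h import *
i=cv2.imread("pics/w1.png")
cv2.imwrite("pics/w1c.png",cv2.resize(i[160:300,260:400],None,fx=4.2,fy=4.2,interpolation=cv2.INTER_CUBIC))
E
```

```text
(no output)
```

View pics/w1c.png

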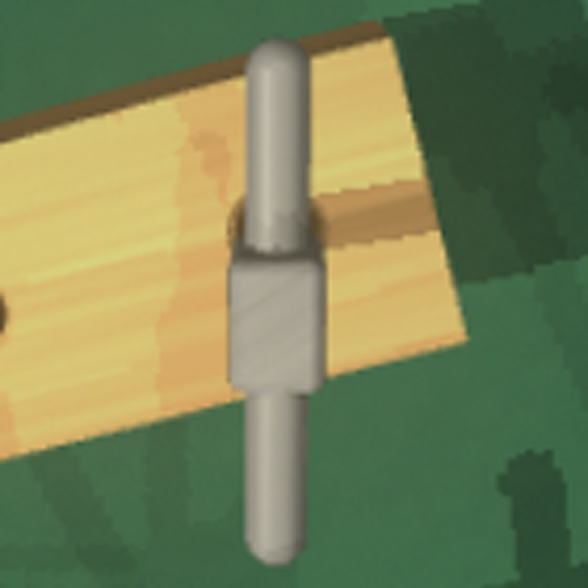

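```bash
python3 - <<'E'
from h import *
import pickle
s=pickle.load(open("pics/w1.pkl","rb"))
c=lambda u,v:((u+.5)/4.2-.5+260,(v+.5)/4.2-.5+160)
h=wray(s,c(277.5,325),.143);print("hub",h)
a,b=wray(s,c(278,46),.13),wray(s,c(275,560),.13);print((a+b)/2,np.linalg.norm(a-b),np.degrees(np.arctan2(*(a-b)[[1,0]])))
sp=sensep=st()
plan(sp,[h[0],h[1],.111],81.5)
E
```

```text
hub [ 0.53506515 -0.3207675   0.143     ]
[ 0.53359339 -0.32034086  0.13      ] 0.10175785020961739 -8.726912297327654
t 1.7 p [ 0.5316 -0.3186  0.2503] yaw -98.48 F [-0.75 -0.89  0.17] M [0.043 0.034 0.001] w 1.001 q6 1.104
tool yaw -98.48 shift mm [ -3.8 139.3   1.6] num [-0.0075  0.2786  0.0033] turn deg 0.02 num 0.0001
```

Call:
{"api": "apply_moves", "payload": {
  "rows": [
    [-0.0055,0.05,0,0],
    [-0.0055,0.11,0,0],
    [-0.0055,0.17,0,0],
    [-0.0055,0.23,0,0],
    [-0.0055,0.27,0,0]
  ]
}}

```text
time: 2.33
tool_pos: [0.5342, -0.3187, 0.1139]
tool_rot: [0.052, 0.705, -0.705, -0.053]
ft_force: [1.1, -0.9, 0.3]
gripper_width: 0.999
```

Call:
{"api": "apply_moves", "payload": {
  "rows": [
    [0,0.0085,0,0],
    [0,0.0085,0,0]
  ],
  "gripper": -0.4
}}

```text
time: 2.58
tool_pos: [0.5351, -0.3187, 0.1115]
tool_rot: [-0.052, -0.705, 0.705, 0.052]
ft_force: [-0.4, -0.1, -0.3]
gripper_width: 0.833
```

```bash
python3 - <<'E'
from h import *
s,i=wpic("w2")
E
```

```text
t 2.58 p [ 0.5351 -0.3187  0.1115] yaw -98.44 F [-0.43 -0.06 -0.29] M [ 0.034 -0.014  0.015] w 0.833 q6 1.106
```

View pics/w2.png

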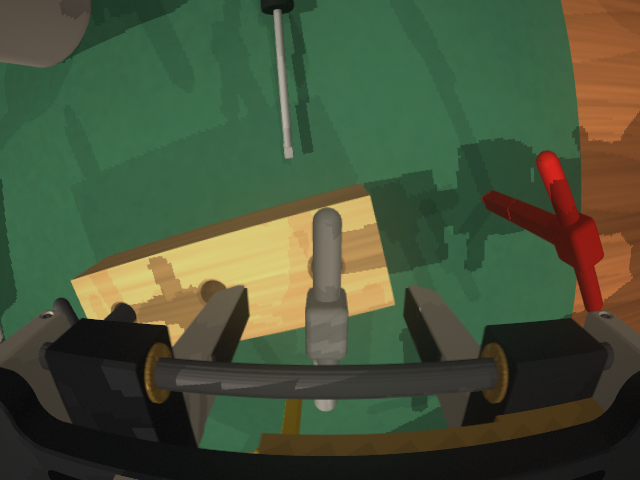

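The hub at (327,325) is centred between the fingers at columns 248 and 405, so I'll close on it.

Call:
{"api": "apply_moves", "payload": {
  "rows": [
    [0,0,0,0],
    [0,0,0,0],
    [0,0,0,0],
    [0,0,0,0],
    [0,0,0,0]
  ],
  "gripper": 1
}}

```text
time: 3.25
tool_pos: [0.5352, -0.3182, 0.1109]
tool_rot: [-0.052, -0.705, 0.705, 0.052]
ft_force: [-0.3, -0.1, 0.3]
gripper_width: 0.254
```

Call:
{"api": "apply_moves", "payload": {
  "rows": [
    [0,0,0,0],
    [0,0,0,0],
    [0,0,0,0],
    [0,0,0,0]
  ]
}}

```text
time: 3.75
tool_pos: [0.5352, -0.3182, 0.1109]
tool_rot: [-0.052, -0.705, 0.705, 0.052]
ft_force: [-0.0, 0.2, -0.4]
gripper_width: 0.195
```

```bash
python3 - <<'E'
from h import *
s,i=wpic("w3");plan(s,[.5333,-.317,.249],81.5)
E
```

```text
t 3.75 p [ 0.5352 -0.3182  0.1109] yaw -98.4 F [-0.01  0.21 -0.39] M [-0.12   0.056 -0.03 ] w 0.195 q6 1.106
tool yaw -98.4 shift mm [   2.  -138.1   -0.9] num [ 0.0041 -0.2762 -0.0019] turn deg 0.1 num 0.0006
```

View pics/w3.png

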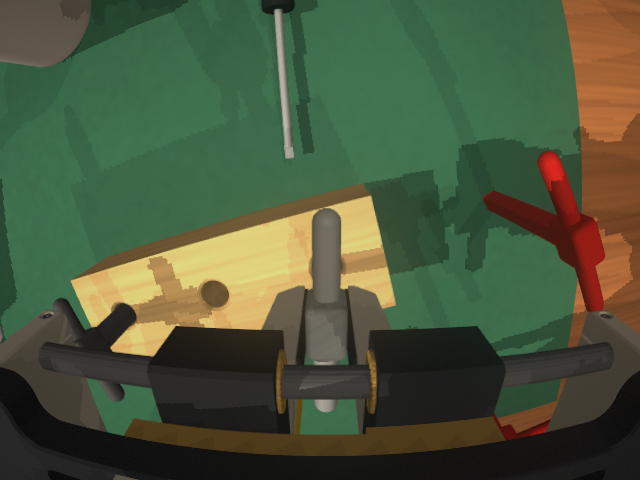

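Opening 18.1 mm matches the hub, so the grasp holds. Lifting straight up.

Call:
{"api": "apply_moves", "payload": {
  "rows": [
    [0,-0.03,0,0],
    [0,-0.08,0,0],
    [0,-0.14,0,0],
    [0,-0.2,0,0],
    [0,-0.25,0,0]
  ]
}}

```text
time: 4.42
tool_pos: [0.5352, -0.3182, 0.2381]
tool_rot: [-0.052, -0.705, 0.705, 0.051]
ft_force: [0.9, 0.3, -2.0]
gripper_width: 0.192
```

Call:
{"api": "apply_moves", "payload": {
  "rows": [
    [0,-0.03,0,0],
    [0,-0.03,0,0]
  ]
}}

```text
time: 4.68
tool_pos: [0.5354, -0.3183, 0.2519]
tool_rot: [-0.052, -0.705, 0.706, 0.051]
ft_force: [-0.7, -0.1, -2.0]
gripper_width: 0.196
```

```bash
python3 - <<'E'
from h import *
from plant import grab_frame
s,i=wpic("w4");f=grab_frame("side")["img"][:,:,::-1];cv2.imwrite("pics/s4.png",f)
plan(s,[.596,.1713,.29],0)
plan(s,[.596,.1713,.29],90)
E
```

```text
t 4.67 p [ 0.5354 -0.3183  0.2519] yaw -98.4 F [-0.7  -0.11 -1.99] M [-0.002 -0.038  0.04 ] w 0.196 q6 1.106
tool yaw -98.4 shift mm [  11.5  -38.5 -493.2] num [ 0.0231 -0.077  -0.9864] turn deg 81.6 num 0.4533
tool yaw -98.4 shift mm [  11.5  -38.5 -493.2] num [ 0.0231 -0.077  -0.9864] turn deg -8.4 num -0.0467
```

View pics/w4.png

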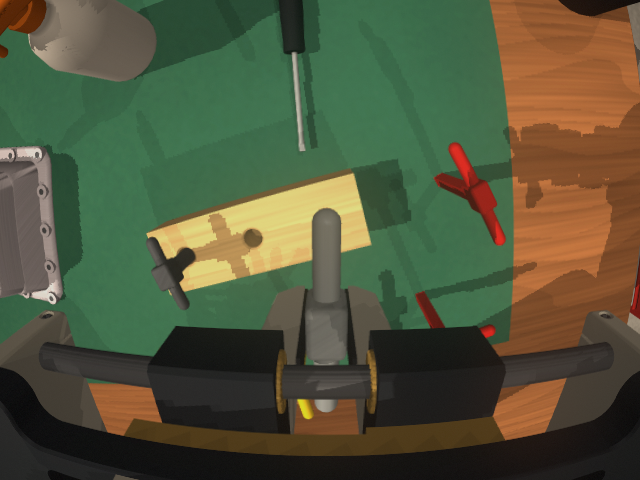

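View pics/s4.png

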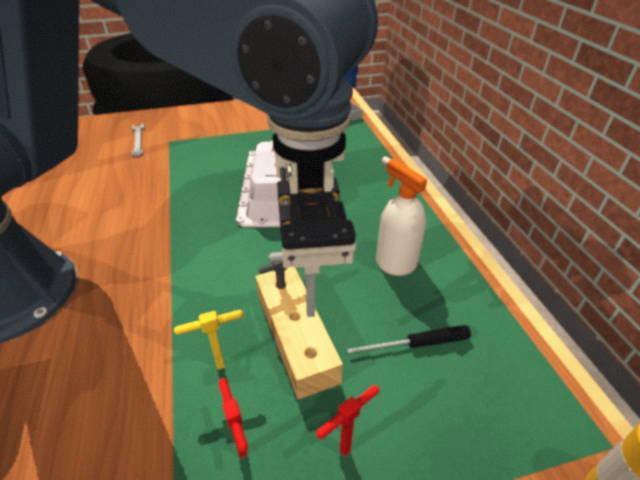

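Call:
{"api": "apply_moves", "payload": {
  "rows": [
    [0.002,0,-0.05,-0.05],
    [0.005,0,-0.13,-0.1],
    [0.007,0,-0.21,-0.15],
    [0.009,0,-0.29,-0.2],
    [0.011,0,-0.37,-0.25]
  ]
}}

```text
time: 5.4
tool_pos: [0.5564, -0.133, 0.2497]
tool_rot: [-0.224, 0.671, -0.67, 0.223]
ft_force: [-0.5, 0.4, -1.5]
gripper_width: 0.191
```

```bash
python3 - <<'E'
from h import *
s=st();plan(s,[.586,.102,.25],-8.4)
E
```

```text
t 5.4 p [ 0.5564 -0.133   0.2497] yaw -53.11 F [-0.5   0.45 -1.48] M [ 0.012 -0.029  0.011] w 0.191 q6 0.611
tool yaw -53.11 shift mm [-164.7   -0.2 -170.1] num [-0.3295 -0.0004 -0.3403] turn deg -44.71 num -0.2484
```

Call:
{"api": "apply_moves", "payload": {
  "rows": [
    [-0.07,0,-0.07,-0.05],
    [-0.14,0,-0.15,-0.1],
    [-0.21,0,-0.22,-0.15],
    [-0.28,0,-0.29,-0.2],
    [-0.33,0,-0.34,-0.25]
  ]
}}

```text
time: 6.02
tool_pos: [0.5874, 0.1025, 0.2496]
tool_rot: [-0.464, 0.534, -0.533, 0.463]
ft_force: [-0.2, -0.3, -1.5]
gripper_width: 0.194
```

Call:
{"api": "apply_moves", "payload": {
  "rows": [
    [0,0,0,0],
    [0,0,0,0],
    [0,0,0,0]
  ]
}}

```text
time: 6.4
tool_pos: [0.5877, 0.0994, 0.2506]
tool_rot: [-0.462, 0.536, -0.536, 0.461]
ft_force: [-0.1, -0.9, -2.4]
gripper_width: 0.194
```

```bash
python3 - <<'E'
from h import *
s,i=wpic("w5")
print(wproj(s,[.596,.1713,.114]))
E
```

```text
t 6.4 p [0.5877 0.0994 0.2506] yaw -8.54 F [-0.09 -0.86 -2.39] M [-0.072 -0.038 -0.059] w 0.194 q6 0.239
[320.71496496 145.25189105]
```

View pics/w5.png

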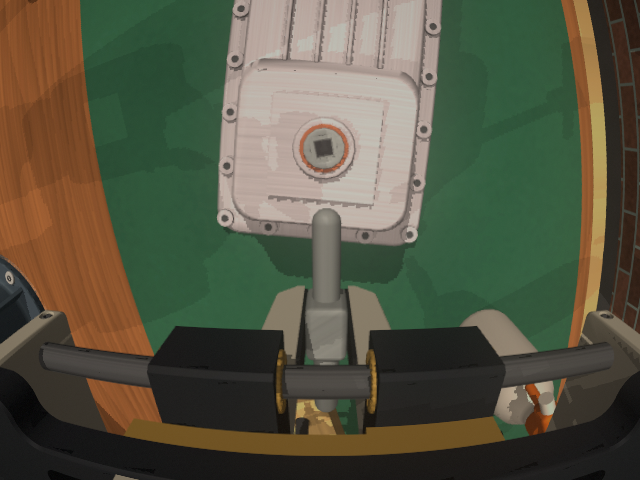

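```bash
python3 - <<'E'
from h import *
import pickle
s=pickle.load(open("pics/w5.pkl","rb"));i=cv2.imread("pics/w5.png")
# rectified top-down at z=.114, 0.1mm/px, +-20mm; image up=+x world, left=+y
c=np.array([.596,.1713]);n=400;mp=np.zeros((n,n,2),np.float32)
for r in range(n):
  for k in range(n):
    mp[r,k]=wproj(s,[c[0]+(200-r)*1e-4,c[1]+(200-k)*1e-4,.114])
o=cv2.remap(i,mp[...,0],mp[...,1],cv2.INTER_CUBIC);cv2.imwrite("pics/rect5.png",o)
g=cv2.cvtColor(o,cv2.COLOR_BGR2GRAY);m=(g<95).astype(np.uint8)
cs,_=cv2.findContours(m,cv2.RETR_EXTERNAL,cv2.CHAIN_APPROX_NONE)
for q in cs:
    if 3000<cv2.contourArea(q)<40000:
        r=cv2.minAreaRect(q);print(r,cv2.contourArea(q),"centre",c+np.array([200-r[0][1],200-r[0][0]])*1e-4)
# orange washer
hsv=cv2.cvtColor(o,cv2.COLOR_BGR2HSV);mm=((hsv[...,0]<14)&(hsv[...,1]>110)).astype(np.uint8)
p=cv2.findNonZero(mm);(x,y),rr=cv2.minEnclosingCircle(p);e=cv2.fitEllipse(cv2.convexHull(p));print("washer",rr,e,c+np.array([200-e[0][1],200-e[0][0]])*1e-4)
E
```

```text
((220.79150390625, 182.20472717285156), (135.13320922851562, 133.52603149414062), 87.51044464111328) 16859.0 centre [0.59777953 0.16922085]
washer 198.71115112304688 ((224.34463500976562, 181.63568115234375), (394.2506408691406, 394.6539306640625), 173.08670043945312) [0.59783643 0.16886554]
```

View pics/rect5.png

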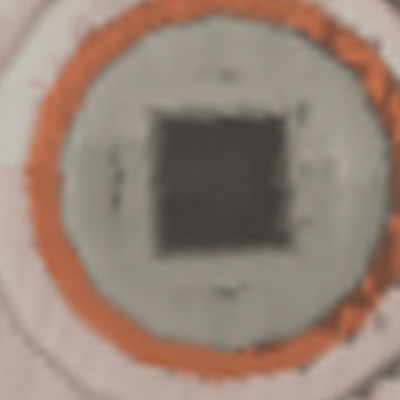

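```bash
python3 - <<'E'
from h import *
from plant import grab_frame
s=st()
for n in("side","top"): cv2.imwrite(f"pics/{n}5.png",grab_frame(n)["img"][:,:,::-1])
i=cv2.imread("pics/w5.png");cv2.imwrite("pics/w5c.png",cv2.resize(i[195:425,290:360],None,fx=3.4,fy=2.6*1.0,interpolation=cv2.INTER_CUBIC))
# bar ends in tool frame, with mount z set 0
def tray(uv,y):
    d=np.array([uv[0]-WK[0,2],uv[1]-WK[1,2]])/WK[0,0];th=np.hypot(*d)
    v=WM[:3,:3]@np.array([*(d/th*np.sin(th)),np.cos(th)]);o=WM[:3,3];return o+v*(y-o[1])/v[1]
a=tray((326,215),-.019);b=tray((325,408),-.019);print(a,b,(a+b)/2)
# silhouette of the rounded/flat end: bar end top rim
a=tray((326,208),-.019);b=tray((325,411),-.019);print(a,b,(a+b)/2)
tip=s["tool_pos"]+np.array([0,0,-.099]);hub=s["tool_pos"]+np.array([0,0,.019])
for K,T,n in((SK,ST,"side"),(TK,TT,"top")):print(n,"tip",proj(K,T,tip),"hub",proj(K,T,hub),"drain",proj(K,T,[.596,.1695,.114]))
f=cv2.imread("pics/side5.png");cv2.imwrite("pics/s5c.png",cv2.resize(f[60:210,210:370],None,fx=4.5,fy=4,interpolation=cv2.INTER_CUBIC))
E
```

```text
t 6.45 p [0.5878 0.0994 0.2508] yaw -8.52 F [ 0.36  0.66 -2.  ] M [-0.031 -0.072  0.021] w 0.19 q6 0.238
[-0.04813173 -0.019       0.00175743] [ 0.05191923 -0.019       0.00141361] [ 0.00189375 -0.019       0.00158552]
[-0.05101143 -0.019       0.00175264] [ 0.05407227 -0.019       0.00141416] [ 0.00153042 -0.019       0.0015834 ]
side tip [286.99471137 160.83652581] hub [284.46750379 109.25234202] drain [284.91652037 159.09155317]
top tip [231.88270122 246.83033246] hub [217.85602309 243.2176516 ] drain [203.40007614 244.67235084]
```

View pics/s5c.png

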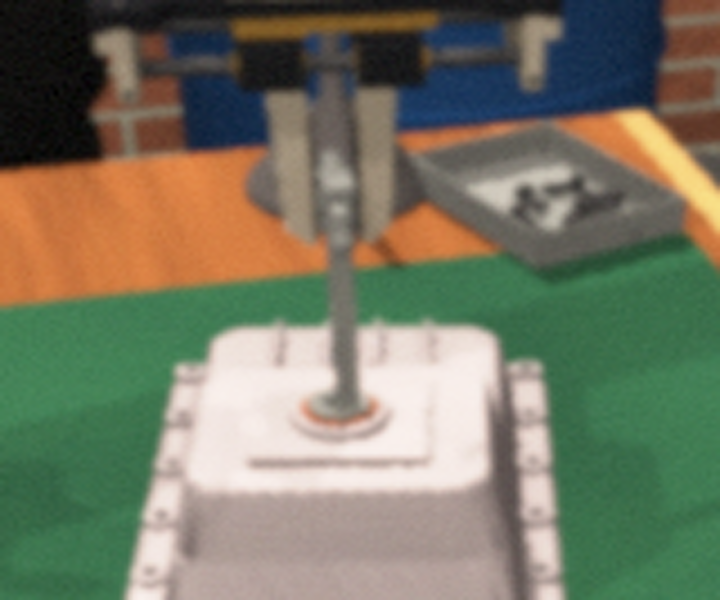

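View pics/w5c.png

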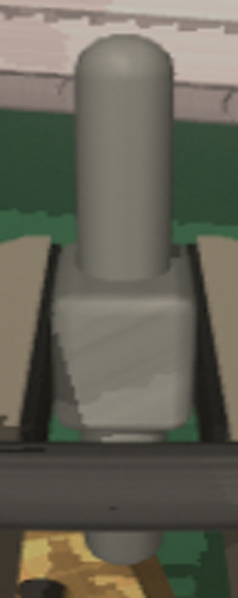

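```bash
python3 - <<'E'
from h import *
s=st();plan(s,[.5963,.1711,.222],2.5)
E
```

```text
t 6.55 p [0.5879 0.0997 0.2509] yaw -8.49 F [ 0.28  0.51 -1.98] M [-0.029 -0.144 -0.06 ] w 0.191 q6 0.238
tool yaw -8.49 shift mm [-71.8  28.9  -2.2] num [-0.1437  0.0578 -0.0044] turn deg -10.99 num -0.0611
```

Call:
{"api": "apply_moves", "payload": {
  "rows": [
    [-0.04,0,0,-0.03],
    [-0.08,0,-0.002,-0.061],
    [-0.12,0.02,-0.0044,-0.061],
    [-0.1437,0.04,-0.0044,-0.061],
    [-0.1437,0.055,-0.0044,-0.061]
  ]
}}

```text
time: 7.18
tool_pos: [0.5959, 0.1723, 0.2221]
tool_rot: [0.511, -0.489, 0.488, -0.511]
ft_force: [-0.4, 0.0, -1.4]
gripper_width: 0.194
```

Call:
{"api": "apply_moves", "payload": {
  "rows": [
    [0,0,0,0],
    [0,0,0,0],
    [0,0,0,0]
  ]
}}

```text
time: 7.55
tool_pos: [0.5964, 0.1715, 0.2238]
tool_rot: [-0.511, 0.489, -0.489, 0.511]
ft_force: [0.4, 0.3, -1.7]
gripper_width: 0.197
```

```bash
python3 - <<'E'
from h import *
from plant import grab_frame
s=st()
for n in("side","top"): cv2.imwrite(f"pics/{n}6.png",grab_frame(n)["img"][:,:,::-1])
tip=s["tool_pos"]+np.array([0,0,-.099])
for K,T,n in((SK,ST,"side"),(TK,TT,"top")):print(n,"tip",proj(K,T,tip),"drain",proj(K,T,[.596,.1695,.114]))
f=cv2.imread("pics/side6.png");cv2.imwrite("pics/s6c.png",cv2.resize(f[90:190,240:340],None,fx=6,fy=6,interpolation=cv2.INTER_CUBIC))
f=cv2.imread("pics/top6.png");cv2.imwrite("pics/t6c.png",cv2.resize(f[180:300,130:270],None,fx=4,fy=4,interpolation=cv2.INTER_CUBIC))
plan(s,[.5963,.1711,.222],2.5)
E
```

```text
t 7.55 p [0.5964 0.1715 0.2238] yaw 2.54 F [ 0.44  0.35 -1.74] M [-0.059 -0.056  0.044] w 0.197 q6 0.161
side tip [284.69906102 154.58577878] drain [284.91652037 159.09155317]
top tip [201.05770429 244.19439189] drain [203.40007614 244.67235084]
tool yaw 2.54 shift mm [ 0.4  1.8 -0.1] num [ 0.0009  0.0036 -0.0003] turn deg 0.04 num 0.0002
```

View pics/s6c.png

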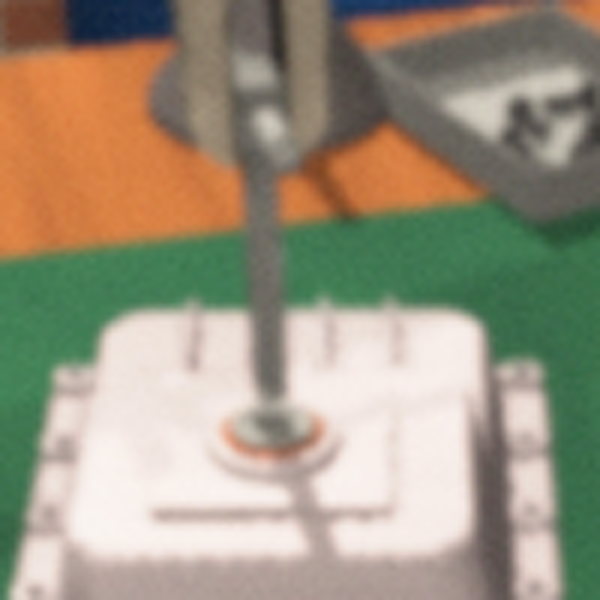

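View pics/t6c.png

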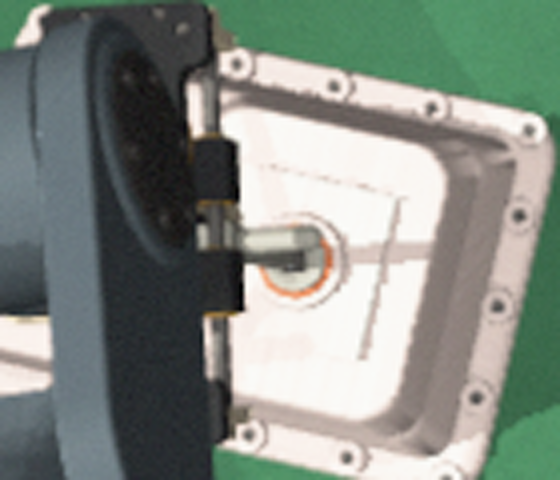

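```bash
python3 - <<'E'
from h import *
f=cv2.imread("pics/top6.png");a=cv2.resize(f[225:265,180:220],None,fx=14,fy=14,interpolation=cv2.INTER_CUBIC)
cv2.imwrite("pics/t6d.png",a)
f=cv2.imread("pics/side6.png");a=cv2.resize(f[140:175,265:305],None,fx=14,fy=14,interpolation=cv2.INTER_CUBIC)
cv2.imwrite("pics/s6d.png",a)
E
```

View pics/t6d.png

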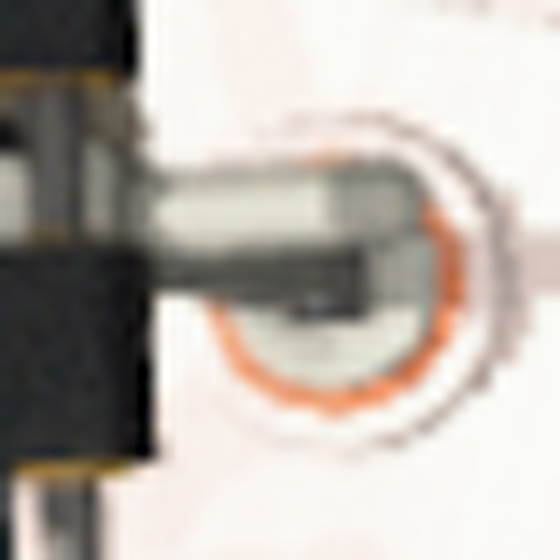

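View pics/s6d.png

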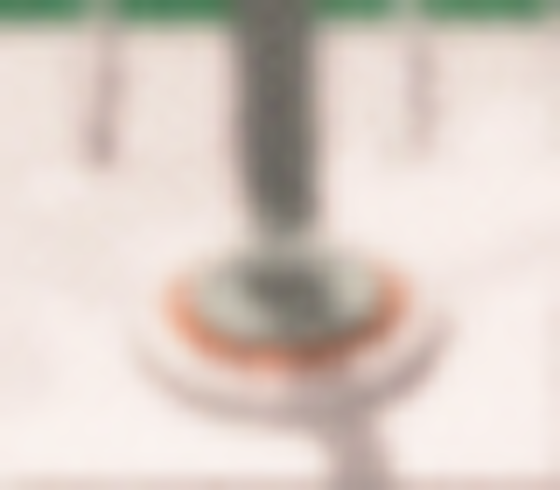

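```bash
python3 - <<'E'
from h import *
a=cv2.imread("pics/top0.png",0);b=cv2.imread("pics/top6.png",0)
print("cols 192..214");
for r in range(234,256):print(r,a[r,192:214].tolist());
print()
for r in range(234,256):print(r,b[r,192:214].tolist())
E
```

```text
cols 192..214
234 [236, 235, 237, 234, 230, 230, 214, 217, 209, 208, 218, 214, 207, 206, 204, 190, 165, 169, 195, 223, 228, 228]
235 [236, 235, 233, 230, 229, 228, 218, 220, 218, 221, 216, 202, 204, 201, 213, 217, 206, 199, 183, 170, 182, 218]
236 [236, 236, 230, 222, 225, 226, 223, 209, 193, 181, 175, 164, 166, 165, 162, 173, 210, 223, 211, 175, 140, 174]
237 [235, 236, 233, 227, 230, 227, 208, 176, 154, 156, 156, 156, 158, 142, 139, 126, 144, 174, 212, 212, 173, 140]
238 [236, 231, 226, 232, 230, 198, 171, 173, 173, 176, 175, 173, 173, 163, 168, 132, 100, 136, 186, 215, 212, 169]
239 [236, 231, 232, 234, 214, 162, 161, 182, 187, 184, 170, 177, 179, 181, 179, 166, 135, 117, 146, 183, 215, 189]
240 [235, 234, 235, 226, 192, 175, 176, 184, 183, 184, 179, 177, 179, 181, 183, 179, 174, 139, 138, 156, 208, 216]
241 [230, 233, 236, 206, 184, 182, 185, 175, 167, 162, 153, 151, 154, 158, 150, 174, 185, 171, 133, 138, 172, 214]
242 [234, 236, 233, 183, 183, 189, 183, 165, 123, 101, 93, 87, 93, 95, 149, 166, 182, 183, 153, 146, 139, 167]
243 [235, 237, 220, 177, 190, 188, 185, 160, 102, 61, 5
[... 3193 characters left out ...]
 231, 247]
250 [248, 247, 245, 238, 199, 188, 209, 216, 213, 204, 202, 205, 216, 221, 223, 215, 176, 142, 156, 222, 245, 239]
251 [248, 245, 243, 243, 218, 181, 176, 199, 216, 214, 217, 220, 221, 222, 205, 166, 136, 142, 194, 241, 248, 219]
252 [245, 241, 241, 244, 237, 224, 194, 180, 182, 184, 197, 202, 196, 170, 174, 170, 169, 184, 233, 247, 235, 183]
253 [241, 241, 241, 237, 239, 241, 236, 210, 184, 176, 176, 178, 176, 165, 174, 191, 230, 240, 246, 238, 195, 224]
254 [241, 239, 240, 240, 235, 240, 243, 238, 237, 238, 226, 199, 197, 224, 237, 240, 247, 244, 222, 189, 223, 245]
255 [241, 241, 241, 242, 240, 236, 234, 240, 247, 247, 245, 241, 242, 244, 247, 243, 237, 210, 183, 225, 245, 249]
```

Call:
{"api": "apply_moves", "payload": {
  "rows": [
    [0.0023,0.006,-0.0017,0],
    [0.0023,0.012,-0.0017,0],
    [0.0023,0.016,-0.0017,0],
    [0.0023,0.0186,-0.0017,0],
    [0.0023,0.0186,-0.0017,0]
  ]
}}

```text
time: 8.28
tool_pos: [0.5954, 0.1707, 0.214]
tool_rot: [0.511, -0.489, 0.489, -0.511]
ft_force: [-0.4, -0.7, -2.0]
gripper_width: 0.192
```

```bash
python3 - <<'E'
from h import *
from plant import grab_frame
s=st()
f=grab_frame("top")["img"][:,:,::-1];cv2.imwrite("pics/top7.png",f)
b=cv2.cvtColor(f,cv2.COLOR_BGR2GRAY)
for r in range(238,252):print(r,b[r,192:212].tolist())
E
```

```text
t 8.28 p [0.5954 0.1707 0.214 ] yaw 2.58 F [-0.37 -0.66 -1.98] M [-0.007 -0.086  0.012] w 0.192 q6 0.159
238 [100, 148, 179, 177, 175, 180, 184, 179, 175, 172, 172, 177, 155, 133, 132, 133, 135, 136, 127, 144]
239 [124, 134, 180, 197, 198, 202, 204, 203, 207, 208, 208, 213, 203, 169, 149, 153, 155, 155, 146, 124]
240 [140, 187, 215, 221, 222, 221, 222, 223, 223, 222, 223, 222, 221, 190, 160, 160, 161, 163, 148, 130]
241 [146, 177, 213, 222, 222, 222, 220, 221, 220, 219, 218, 218, 217, 178, 157, 155, 153, 153, 143, 131]
242 [136, 154, 194, 208, 208, 206, 203, 201, 201, 200, 196, 196, 191, 174, 163, 147, 139, 140, 137, 133]
243 [89, 126, 156, 162, 157, 155, 149, 142, 139, 137, 132, 129, 133, 125, 129, 144, 145, 149, 143, 136]
244 [38, 84, 106, 105, 99, 99, 99, 91, 89, 86, 85, 80, 93, 83, 107, 150, 153, 159, 146, 138]
245 [30, 79, 93, 85, 84, 80, 82, 77, 82, 81, 81, 78, 94, 85, 111, 150, 153, 159, 146, 134]
246 [66, 117, 131, 109, 93, 92, 92, 94, 89, 83, 78, 78, 93, 84, 107, 149, 153, 162, 150, 138]
247 [47, 208, 224, 170, 157, 147, 124, 112, 114, 97, 84, 112, 105, 79, 145, 196, 212, 210, 161, 157]
248 [26, 230, 246, 210, 190, 198, 191, 182, 168, 166, 170, 182, 188, 189, 207, 220, 226, 213, 147, 162]
249 [23, 227, 249, 227, 187, 206, 214, 209, 204, 200, 200, 196, 211, 222, 223, 224, 225, 186, 139, 161]
250 [21, 227, 247, 240, 201, 188, 213, 216, 213, 210, 199, 206, 218, 220, 223, 218, 182, 145, 155, 223]
251 [25, 226, 245, 245, 219, 179, 177, 200, 215, 215, 210, 219, 224, 222, 205, 166, 135, 144, 195, 242]
```

Call:
{"api": "apply_moves", "payload": {
  "rows": [
    [0.004,0,0,0],
    [0.004,0,0,0],
    [0.004,0,0,0]
  ]
}}

```text
time: 8.7
tool_pos: [0.5955, 0.1686, 0.2141]
tool_rot: [-0.511, 0.489, -0.489, 0.511]
ft_force: [-0.3, -0.6, -1.9]
gripper_width: 0.192
```

```bash
python3 - <<'E'
from h import *
from plant import grab_frame
s=st()
f=grab_frame("top")["img"][:,:,::-1];cv2.imwrite("pics/top8.png",f)
b=cv2.cvtColor(f,cv2.COLOR_BGR2GRAY)
for r in range(242,250):print(r,b[r,194:212].tolist())
f=grab_frame("side")["img"][:,:,::-1];cv2.imwrite("pics/s8.png",cv2.resize(f[140:175,265:305],None,fx=14,fy=14,interpolation=cv2.INTER_CUBIC))
E
```

```text
t 8.7 p [0.5955 0.1686 0.2141] yaw 2.58 F [-0.32 -0.61 -1.89] M [-0.017 -0.082 -0.001] w 0.192 q6 0.156
242 [153, 168, 196, 205, 204, 200, 198, 199, 196, 192, 190, 175, 163, 147, 137, 138, 136, 129]
243 [124, 129, 138, 152, 150, 141, 138, 135, 131, 126, 124, 134, 138, 144, 149, 153, 141, 128]
244 [81, 95, 91, 93, 96, 91, 86, 87, 83, 82, 80, 111, 126, 148, 156, 158, 147, 134]
245 [79, 92, 90, 85, 83, 81, 79, 81, 82, 83, 78, 110, 128, 149, 154, 159, 145, 132]
246 [107, 119, 98, 96, 92, 92, 92, 88, 86, 82, 75, 112, 129, 148, 157, 161, 151, 140]
247 [180, 171, 186, 174, 158, 133, 102, 89, 85, 110, 102, 100, 148, 196, 212, 208, 158, 157]
248 [220, 210, 200, 208, 201, 186, 167, 163, 167, 183, 187, 186, 204, 219, 225, 216, 150, 159]
249 [226, 232, 191, 207, 216, 209, 203, 202, 200, 188, 209, 218, 223, 224, 223, 187, 137, 160]
```

View pics/s8.png

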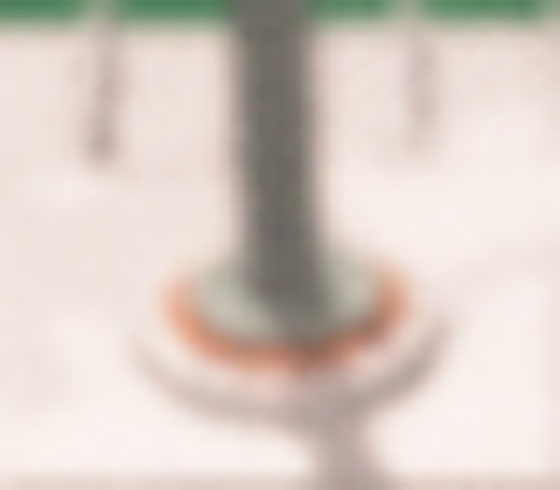

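Call:
{"api": "apply_moves", "payload": {
  "rows": [
    [0,0.002,0,0],
    [0,0.003,0,0]
  ]
}}

```text
time: 9.05
tool_pos: [0.5955, 0.1687, 0.2125]
tool_rot: [0.511, -0.489, 0.489, -0.511]
ft_force: [-0.0, -0.7, -1.8]
gripper_width: 0.19
```

Call:
{"api": "apply_moves", "payload": {
  "rows": [
    [0,0.001,0,0],
    [0,0.001,0,0]
  ]
}}

```text
time: 9.3
tool_pos: [0.5955, 0.1687, 0.2121]
tool_rot: [-0.511, 0.489, -0.489, 0.511]
ft_force: [-0.2, -0.5, -2.2]
gripper_width: 0.194
```

```bash
python3 -c "
from h import *
st()"
```

```text
t 9.3 p [0.5955 0.1687 0.2121] yaw 2.58 F [-0.25 -0.52 -2.22] M [ 0.02  -0.099 -0.015] w 0.194 q6 0.156
```

No contact yet at nominal mouth height. I'll continue in 1 mm steps.

Call:
{"api": "apply_moves", "payload": {
  "rows": [
    [0,0.002,0,0],
    [0,0.002,0,0]
  ]
}}

```text
time: 9.55
tool_pos: [0.5955, 0.1688, 0.211]
tool_rot: [-0.511, 0.489, -0.489, 0.511]
ft_force: [0.5, 0.9, -1.7]
gripper_width: 0.191
```

Call:
{"api": "apply_moves", "payload": {
  "rows": [
    [0,0.002,0,0],
    [0,0.002,0,0]
  ]
}}

```text
time: 9.8
tool_pos: [0.5955, 0.1688, 0.21]
tool_rot: [-0.511, 0.489, -0.489, 0.511]
ft_force: [-0.2, 0.8, -2.6]
gripper_width: 0.193
```

Call:
{"api": "apply_moves", "payload": {
  "rows": [
    [0,0.002,0,0],
    [0,0.002,0,0]
  ]
}}

```text
time: 10.05
tool_pos: [0.5955, 0.1687, 0.209]
tool_rot: [-0.511, 0.489, -0.489, 0.511]
ft_force: [0.4, 3.2, -1.7]
gripper_width: 0.191
```

Call:
{"api": "apply_moves", "payload": {
  "rows": [
    [0,0.002,0,0],
    [0,0.002,0,0]
  ]
}}

```text
time: 10.3
tool_pos: [0.5955, 0.1687, 0.208]
tool_rot: [-0.511, 0.489, -0.489, 0.511]
ft_force: [-0.6, 1.5, -2.6]
gripper_width: 0.19
```

Call:
{"api": "apply_moves", "payload": {
  "rows": [
    [0,0.002,0,0],
    [0,0.002,0,0]
  ]
}}

```text
time: 10.55
tool_pos: [0.5955, 0.1687, 0.207]
tool_rot: [0.511, -0.489, 0.489, -0.511]
ft_force: [-0.8, 1.9, -2.9]
gripper_width: 0.189
```

```bash
python3 -c "
from h import *
st()"
```

```text
t 10.55 p [0.5955 0.1687 0.207 ] yaw 2.58 F [-0.76  1.91 -2.88] M [ 0.485 -0.091 -0.021] w 0.189 q6 0.156
```

The key has dropped in about 6 mm, with a light sideways load of +1.9 N in y. I'll ease y by 0.5 mm and continue.

Call:
{"api": "apply_moves", "payload": {
  "rows": [
    [-0.001,0,0,0],
    [-0.001,0.002,0,0],
    [-0.001,0.004,0,0]
  ]
}}

```text
time: 10.92
tool_pos: [0.5954, 0.1691, 0.205]
tool_rot: [0.511, -0.489, 0.489, -0.511]
ft_force: [-0.8, 0.3, -2.1]
gripper_width: 0.193
```

Call:
{"api": "apply_moves", "payload": {
  "rows": [
    [0,0.002,0,0],
    [0,0.004,0,0],
    [0,0.004,0,0]
  ]
}}

```text
time: 11.3
tool_pos: [0.5954, 0.1691, 0.2029]
tool_rot: [0.511, -0.489, 0.489, -0.511]
ft_force: [0.3, 0.2, -1.9]
gripper_width: 0.191
```

```bash
python3 -c "
from h import *
st()"
```

```text
t 11.3 p [0.5954 0.1691 0.2029] yaw 2.58 F [ 0.27  0.15 -1.9 ] M [-0.022  0.009  0.029] w 0.191 q6 0.157
```

Free fit. Continuing towards the floor, expected near TCP z ≈ 0.1985.

Call:
{"api": "apply_moves", "payload": {
  "rows": [
    [0,0.002,0,0],
    [0,0.004,0,0],
    [0,0.006,0,0]
  ]
}}

```text
time: 11.68
tool_pos: [0.5954, 0.1692, 0.2]
tool_rot: [0.511, -0.489, 0.489, -0.511]
ft_force: [-0.1, -0.5, -1.5]
gripper_width: 0.191
```

Call:
{"api": "apply_moves", "payload": {
  "rows": [
    [0,0.001,0,0],
    [0,0.001,0,0]
  ]
}}

```text
time: 11.92
tool_pos: [0.5954, 0.1692, 0.1995]
tool_rot: [0.511, -0.489, 0.489, -0.511]
ft_force: [-0.1, 0.1, -1.6]
gripper_width: 0.191
```

Call:
{"api": "apply_moves", "payload": {
  "rows": [
    [0,0.001,0,0],
    [0,0.001,0,0]
  ]
}}

```text
time: 12.18
tool_pos: [0.5955, 0.1692, 0.1991]
tool_rot: [0.511, -0.489, 0.489, -0.511]
ft_force: [-0.4, 0.4, -2.6]
gripper_width: 0.194
```

Call:
{"api": "apply_moves", "payload": {
  "rows": [
    [0,0.001,0,0],
    [0,0.001,0,0]
  ]
}}

```text
time: 12.42
tool_pos: [0.5955, 0.1692, 0.1985]
tool_rot: [0.511, -0.489, 0.489, -0.511]
ft_force: [0.5, 0.2, -1.1]
gripper_width: 0.192
```

Call:
{"api": "apply_moves", "payload": {
  "rows": [
    [0,0.001,0,0],
    [0,0.001,0,0]
  ]
}}

```text
time: 12.68
tool_pos: [0.5955, 0.1692, 0.1983]
tool_rot: [-0.511, 0.489, -0.489, 0.511]
ft_force: [0.1, -0.5, -0.3]
gripper_width: 0.193
```

Call:
{"api": "apply_moves", "payload": {
  "rows": [
    [0,0.001,0,0],
    [0,0.001,0,0]
  ]
}}

```text
time: 12.92
tool_pos: [0.5957, 0.1692, 0.1982]
tool_rot: [-0.511, 0.489, -0.489, 0.511]
ft_force: [-1.5, 0.1, 4.8]
gripper_width: 0.19
```

Seated on the floor (about 6 N net at the nominal full depth). Backing off 0.25 mm, then turning clockwise in stages.

Call:
{"api": "apply_moves", "payload": {
  "rows": [
    [0,-0.0005,0,0.02],
    [0,-0.0005,0,0.04],
    [0,-0.0005,0,0.06],
    [0,-0.0005,0,0.08],
    [0,-0.0005,0,0.08]
  ]
}}

```text
time: 13.55
tool_pos: [0.5959, 0.1694, 0.1982]
tool_rot: [0.446, -0.549, 0.549, -0.446]
ft_force: [0.7, 2.0, 3.6]
gripper_width: 0.192
```

```bash
python3 -c "
from h import *
st()"
```

```text
t 13.55 p [0.5959 0.1694 0.1982] yaw -11.79 F [0.71 1.99 3.59] M [ 0.219 -0.215  0.078] w 0.192 q6 0.407
```

Call:
{"api": "apply_moves", "payload": {
  "rows": [
    [0,0,0,0.02],
    [0,0,0,0.04],
    [0,0,0,0.06],
    [0,0,0,0.06]
  ]
}}

```text
time: 14.05
tool_pos: [0.5959, 0.1694, 0.1982]
tool_rot: [0.392, -0.588, 0.588, -0.393]
ft_force: [1.2, 1.5, 3.3]
gripper_width: 0.195
```

```bash
python3 -c "
from h import *
st()"
```

```text
t 14.05 p [0.5959 0.1694 0.1982] yaw -22.53 F [1.2  1.46 3.31] M [ 0.32  -0.373  0.026] w 0.195 q6 0.595
```

Call:
{"api": "apply_moves", "payload": {
  "rows": [
    [0,0,0,0.02],
    [0,0,0,0.04],
    [0,0,0,0.05],
    [0,0,0,0.05]
  ]
}}

```text
time: 14.55
tool_pos: [0.5959, 0.1693, 0.1982]
tool_rot: [0.345, -0.617, 0.617, -0.346]
ft_force: [1.4, 2.6, 5.1]
gripper_width: 0.194
```

```bash
python3 -c "
from h import *
st()"
```

```text
t 14.55 p [0.5959 0.1693 0.1982] yaw -31.54 F [1.44 2.58 5.12] M [ 0.448 -0.554  0.121] w 0.194 q6 0.752
```

Call:
{"api": "apply_moves", "payload": {
  "rows": [
    [0,0,0,0.015],
    [0,0,0,0.025],
    [0,0,0,0.025]
  ]
}}

```text
time: 14.92
tool_pos: [0.5959, 0.1693, 0.1982]
tool_rot: [0.32, -0.63, 0.63, -0.321]
ft_force: [2.7, 2.0, 4.8]
gripper_width: 0.194
```

```bash
python3 -c "
from h import *
st()"
```

```text
t 14.93 p [0.5959 0.1693 0.1982] yaw -36.04 F [2.66 2.   4.82] M [ 0.435 -0.639  0.063] w 0.194 q6 0.831
```

Call:
{"api": "apply_moves", "payload": {
  "rows": [
    [-0.001,0,0.0002,0.015],
    [-0.001,0,0.0002,0.022],
    [-0.001,0,0.0002,0.022]
  ]
}}

```text
time: 15.3
tool_pos: [0.5961, 0.1695, 0.1982]
tool_rot: [0.299, -0.641, 0.641, -0.299]
ft_force: [1.9, 1.1, 5.4]
gripper_width: 0.194
```

```bash
python3 -c "
from h import *
st()"
```

```text
t 15.3 p [0.5961 0.1695 0.1982] yaw -39.99 F [1.86 1.09 5.38] M [ 0.179 -0.387  0.087] w 0.194 q6 0.9
```

Call:
{"api": "apply_moves", "payload": {
  "rows": [
    [0,0,0,0.015],
    [0,0,0,0.022],
    [0,0,0,0.022]
  ]
}}

```text
time: 15.68
tool_pos: [0.5961, 0.1694, 0.1982]
tool_rot: [0.276, -0.651, 0.651, -0.277]
ft_force: [1.7, 1.7, 5.6]
gripper_width: 0.193
```

```bash
python3 -c "
from h import *
st()"
```

```text
t 15.68 p [0.5961 0.1694 0.1982] yaw -43.95 F [1.74 1.75 5.56] M [ 0.165 -0.408  0.065] w 0.193 q6 0.969
```

Call:
{"api": "apply_moves", "payload": {
  "rows": [
    [-0.0005,0,0.0002,0.015],
    [-0.0005,0,0.0002,0.022],
    [-0.0005,0,0.0002,0.022]
  ]
}}

```text
time: 16.05
tool_pos: [0.5963, 0.1695, 0.1982]
tool_rot: [0.254, -0.66, 0.66, -0.254]
ft_force: [1.4, 0.5, 5.6]
gripper_width: 0.194
```

```bash
python3 -c "
from h import *
st()"
```

```text
t 16.05 p [0.5963 0.1695 0.1982] yaw -47.91 F [1.4  0.46 5.65] M [ 0.128 -0.276  0.053] w 0.194 q6 1.038
```

Call:
{"api": "apply_moves", "payload": {
  "rows": [
    [0,0,0,0.015],
    [0,0,0,0.022],
    [0,0,0,0.022]
  ]
}}

```text
time: 16.42
tool_pos: [0.5963, 0.1695, 0.1982]
tool_rot: [0.231, -0.668, 0.668, -0.231]
ft_force: [1.2, 1.0, 6.1]
gripper_width: 0.193
```

```bash
python3 -c "
from h import *
st()"
```

```text
t 16.43 p [0.5963 0.1695 0.1982] yaw -51.87 F [1.17 1.03 6.06] M [ 0.073 -0.307  0.118] w 0.193 q6 1.107
```

Call:
{"api": "apply_moves", "payload": {
  "rows": [
    [0,0,0,0.015],
    [0,0,0,0.022],
    [0,0,0,0.022]
  ]
}}

```text
time: 16.8
tool_pos: [0.5963, 0.1695, 0.1982]
tool_rot: [0.208, -0.676, 0.676, -0.208]
ft_force: [1.3, -0.2, 5.2]
gripper_width: 0.194
```

```bash
python3 -c "
from h import *
st()"
```

```text
t 16.8 p [0.5963 0.1695 0.1982] yaw -55.83 F [ 1.31 -0.19  5.17] M [ 0.084 -0.354  0.127] w 0.194 q6 1.176
```

Call:
{"api": "apply_moves", "payload": {
  "rows": [
    [0,0,0,0.015],
    [0,0,0,0.022],
    [0,0,0,0.022]
  ]
}}

```text
time: 17.18
tool_pos: [0.5964, 0.1694, 0.1982]
tool_rot: [0.184, -0.682, 0.683, -0.185]
ft_force: [1.3, 0.1, 5.3]
gripper_width: 0.191
```

```bash
python3 -c "
from h import *
st()"
```

```text
t 17.18 p [0.5964 0.1694 0.1982] yaw -59.78 F [1.3  0.08 5.32] M [ 0.102 -0.35   0.176] w 0.191 q6 1.246
```

Call:
{"api": "apply_moves", "payload": {
  "rows": [
    [0,0,0,0.011],
    [0,0,0,0.011]
  ]
}}

```text
time: 17.42
tool_pos: [0.5963, 0.1694, 0.1982]
tool_rot: [0.172, -0.686, 0.686, -0.173]
ft_force: [2.1, 0.0, 6.6]
gripper_width: 0.192
```

```bash
python3 -c "
from h import *
st()"
```

```text
t 17.43 p [0.5963 0.1694 0.1982] yaw -61.76 F [2.08 0.03 6.63] M [ 0.063 -0.402  0.214] w 0.192 q6 1.28
```

Call:
{"api": "apply_moves", "payload": {
  "rows": [
    [0,0,0,0.011],
    [0,0,0,0.011]
  ]
}}

```text
time: 17.68
tool_pos: [0.5963, 0.1694, 0.1982]
tool_rot: [0.16, -0.688, 0.689, -0.161]
ft_force: [1.2, 0.0, 6.0]
gripper_width: 0.192
```

```bash
python3 -c "
from h import *
st()"
```

```text
t 17.68 p [0.5963 0.1694 0.1982] yaw -63.74 F [1.21 0.02 5.98] M [ 0.048 -0.388  0.253] w 0.192 q6 1.315
```

Call:
{"api": "apply_moves", "payload": {
  "rows": [
    [0,0,0,0.011],
    [0,0,0,0.011]
  ]
}}

```text
time: 17.92
tool_pos: [0.5963, 0.1694, 0.1982]
tool_rot: [0.148, -0.691, 0.691, -0.149]
ft_force: [0.9, 0.2, 6.2]
gripper_width: 0.191
```

```bash
python3 -c "
from h import *
st()"
```

```text
t 17.93 p [0.5963 0.1694 0.1982] yaw -65.72 F [0.9  0.21 6.2 ] M [ 0.024 -0.479  0.331] w 0.191 q6 1.349
```

Call:
{"api": "apply_moves", "payload": {
  "rows": [
    [0,0,0,0.011],
    [0,0,0,0.011]
  ]
}}

```text
time: 18.18
tool_pos: [0.5964, 0.1694, 0.1982]
tool_rot: [0.137, -0.694, 0.694, -0.137]
ft_force: [1.1, 0.4, 5.8]
gripper_width: 0.193
```

```bash
python3 -c "
from h import *
st()"
```

```text
t 18.18 p [0.5964 0.1694 0.1982] yaw -67.69 F [1.13 0.36 5.83] M [ 0.053 -0.364  0.275] w 0.193 q6 1.384
```

Call:
{"api": "apply_moves", "payload": {
  "rows": [
    [0,0,0,0.011],
    [0,0,0,0.011]
  ]
}}

```text
time: 18.42
tool_pos: [0.5964, 0.1694, 0.1982]
tool_rot: [0.125, -0.696, 0.696, -0.125]
ft_force: [0.6, 0.3, 6.3]
gripper_width: 0.193
```

```bash
python3 -c "
from h import *
st()"
```

```text
t 18.43 p [0.5964 0.1694 0.1982] yaw -69.67 F [0.61 0.33 6.31] M [ 0.02  -0.372  0.404] w 0.193 q6 1.418
```

Call:
{"api": "apply_moves", "payload": {
  "rows": [
    [0,0,0,0.008],
    [0,0,0,0.008]
  ]
}}

```text
time: 18.68
tool_pos: [0.5964, 0.1694, 0.1982]
tool_rot: [0.116, -0.697, 0.698, -0.116]
ft_force: [1.2, 0.7, 6.3]
gripper_width: 0.195
```

```bash
python3 -c "
from h import *
st()"
```

```text
t 18.68 p [0.5964 0.1694 0.1982] yaw -71.1 F [1.15 0.68 6.35] M [ 0.036 -0.416  0.429] w 0.195 q6 1.443
```

Call:
{"api": "apply_moves", "payload": {
  "rows": [
    [0,0,0,0]
  ]
}}

```text
time: 18.8
tool_pos: [0.5964, 0.1694, 0.1982]
tool_rot: [0.116, -0.697, 0.698, -0.116]
ft_force: [1.8, 0.1, 5.6]
gripper_width: 0.195
```

```bash
python3 -c "
from h import *
st()"
```

```text
t 18.8 p [0.5964 0.1694 0.1982] yaw -71.08 F [1.84 0.11 5.65] M [ 0.036 -0.445  0.429] w 0.195 q6 1.443
```

Call:
{"api": "apply_moves", "payload": {
  "rows": [
    [0,0,0,0]
  ]
}}

```text
time: 18.92
tool_pos: [0.5964, 0.1694, 0.1982]
tool_rot: [0.116, -0.697, 0.698, -0.117]
ft_force: [1.3, -0.6, 6.3]
gripper_width: 0.187
```

```bash
python3 -c "
from h import *
st()"
```

```text
t 18.93 p [0.5964 0.1694 0.1982] yaw -71.08 F [ 1.29 -0.56  6.29] M [ 0.025 -0.498  0.402] w 0.187 q6 1.443
```

About 0.42 N·m, or roughly 0.20 rad of washer, which is mid-window. Now I'll unload so the key sits free in the recess before drawing it out.

Call:
{"api": "apply_moves", "payload": {
  "rows": [
    [0,0,0,-0.015],
    [0,0,0,-0.03],
    [0,0,0,-0.03]
  ]
}}

```text
time: 19.3
tool_pos: [0.5963, 0.1694, 0.1982]
tool_rot: [0.149, -0.691, 0.691, -0.149]
ft_force: [1.1, 0.0, 7.2]
gripper_width: 0.192
```

```bash
python3 -c "
from h import *
st()"
```

```text
t 19.3 p [0.5963 0.1694 0.1982] yaw -65.67 F [1.14 0.04 7.19] M [ 0.085 -0.368  0.127] w 0.192 q6 1.348
```

Call:
{"api": "apply_moves", "payload": {
  "rows": [
    [0,0,0,-0.015],
    [0,0,0,-0.025],
    [0,0,0,-0.025]
  ]
}}

```text
time: 19.68
tool_pos: [0.5963, 0.1695, 0.1982]
tool_rot: [0.176, -0.685, 0.685, -0.176]
ft_force: [1.2, 0.9, 5.8]
gripper_width: 0.19
```

```bash
python3 -c "
from h import *
st()"
```

```text
t 19.68 p [0.5963 0.1695 0.1982] yaw -61.19 F [1.2  0.88 5.85] M [ 0.058 -0.318  0.068] w 0.19 q6 1.27
```

Call:
{"api": "apply_moves", "payload": {
  "rows": [
    [0,-0.001,0,-0.01],
    [0,-0.002,0,-0.02],
    [0,-0.002,0,-0.02]
  ]
}}

```text
time: 20.05
tool_pos: [0.596, 0.1695, 0.1984]
tool_rot: [0.197, -0.679, 0.679, -0.197]
ft_force: [2.7, 0.6, -2.0]
gripper_width: 0.192
```

```bash
python3 -c "
from h import *
st()"
```

```text
t 20.05 p [0.596  0.1695 0.1984] yaw -57.67 F [ 2.68  0.65 -2.01] M [ 0.033 -0.78   0.107] w 0.192 q6 1.209
```

Call:
{"api": "apply_moves", "payload": {
  "rows": [
    [0,-0.01,0,0],
    [0,-0.02,0,0],
    [0,-0.03,0,0],
    [0,-0.04,0,0],
    [0,-0.05,0,0]
  ]
}}

```text
time: 20.68
tool_pos: [0.5959, 0.1697, 0.2243]
tool_rot: [-0.197, 0.679, -0.679, 0.196]
ft_force: [-0.1, -0.8, -1.7]
gripper_width: 0.188
```

```bash
python3 -c "
from h import *
s=st();plan(s,[.5352,-.3182,.256],81.6)"
```

```text
t 20.68 p [0.5959 0.1697 0.2243] yaw -57.72 F [-0.13 -0.8  -1.66] M [-0.032 -0.095 -0.039] w 0.188 q6 1.21
tool yaw -57.72 shift mm [311.9 -31.7 380.1] num [ 0.6238 -0.0634  0.7601] turn deg 40.68 num 0.226
```

Call:
{"api": "apply_moves", "payload": {
  "rows": [
    [0,-0.03,0,0],
    [0.04,-0.063,0.05,0.03],
    [0.12,-0.063,0.15,0.06],
    [0.2,-0.063,0.25,0.09],
    [0.28,-0.063,0.35,0.12]
  ]
}}

```text
time: 21.3
tool_pos: [0.5714, -0.0503, 0.2565]
tool_rot: [0.064, -0.704, 0.704, -0.065]
ft_force: [1.1, 0.5, -1.8]
gripper_width: 0.187
```

```bash
python3 -c "
from h import *
s=st();plan(s,[.5352,-.3182,.256],81.6)"
```

```text
t 21.3 p [ 0.5714 -0.0503  0.2565] yaw -79.48 F [ 1.13  0.5  -1.79] M [-0.    -0.063 -0.014] w 0.187 q6 1.218
tool yaw -79.48 shift mm [ 84.5   0.5 256.8] num [0.169  0.001  0.5135] turn deg 18.92 num 0.1051
```

```bash
python3 -c "
from h import *
s=st();plan(s,[.466,-.307,.256],81.6)"
```

```text
t 21.3 p [ 0.5714 -0.0503  0.2565] yaw -79.48 F [ 1.13  0.5  -1.79] M [-0.    -0.063 -0.014] w 0.187 q6 1.218
tool yaw -79.48 shift mm [150.5   0.4 233.1] num [0.3009 0.0009 0.4662] turn deg 18.92 num 0.1051
```

Call:
{"api": "apply_moves", "payload": {
  "rows": [
    [0.06,0,0.1,0.03],
    [0.12,0,0.19,0.06],
    [0.18,0,0.28,0.09],
    [0.24,0,0.37,0.1],
    [0.29,0,0.45,0.1]
  ]
}}

```text
time: 21.92
tool_pos: [0.47, -0.2983, 0.2565]
tool_rot: [-0.046, -0.705, 0.706, 0.045]
ft_force: [0.5, -0.2, -1.7]
gripper_width: 0.194
```

Call:
{"api": "apply_moves", "payload": {
  "rows": [
    [0,0,0,0],
    [0,0,0,0],
    [0,0,0,0]
  ]
}}

```text
time: 22.3
tool_pos: [0.4714, -0.2955, 0.2556]
tool_rot: [0.045, 0.706, -0.706, -0.045]
ft_force: [-0.1, 1.3, -2.7]
gripper_width: 0.19
```

```bash
python3 - <<'E'
from h import *
from plant import grab_frame
s,i=wpic("w9")
f=grab_frame("top")["img"][:,:,::-1];cv2.imwrite("pics/top9.png",f)
print(wproj(s,[.534,-.3175,.058]))
E
```

```text
t 22.3 p [ 0.4714 -0.2955  0.2556] yaw -97.24 F [-0.07  1.29 -2.67] M [-0.007 -0.027  0.02 ] w 0.19 q6 1.053
[338.40234923 151.47509248]
```

View pics/w9.png

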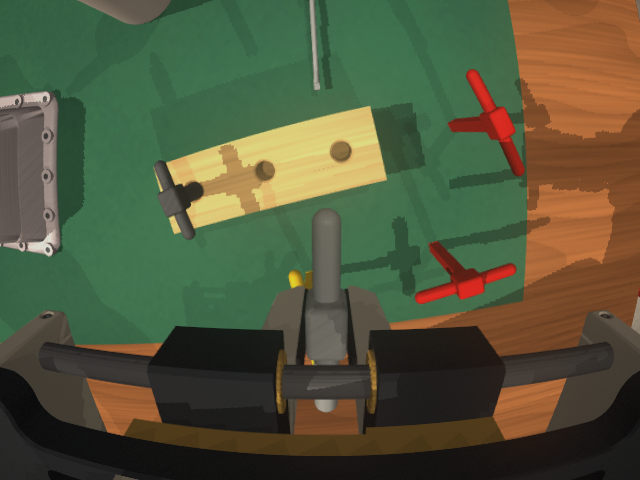

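View pics/top9.png

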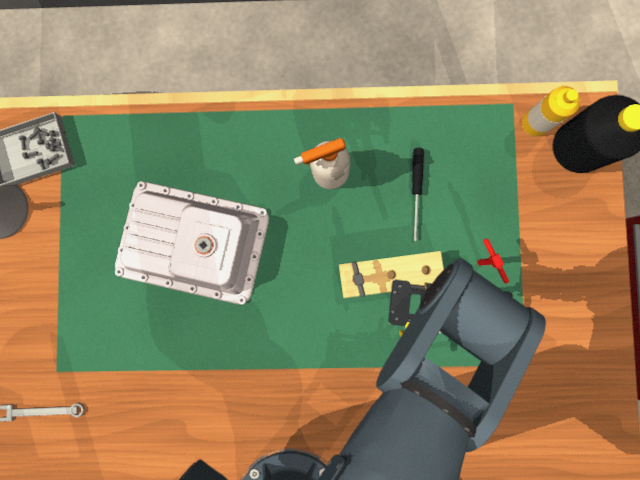

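```bash
python3 - <<'E'
from h import *
i=cv2.imread("pics/w9.png");f=cv2.imread("pics/top9.png")
a=cv2.resize(i[130:172,318:364],None,fx=8,fy=8,interpolation=cv2.INTER_CUBIC)
b=cv2.resize(f[258:282,412:440],None,fx=12,fy=12,interpolation=cv2.INTER_CUBIC)
c=cv2.resize(f[230:260,189:219],None,fx=11,fy=11,interpolation=cv2.INTER_CUBIC)
W=np.zeros((340,368+336+330+20,3),np.uint8);W[:336,:368]=a;W[:288,378:714]=b;W[:330,724:1054]=c
cv2.imwrite("pics/m9.png",cv2.resize(W,None,fx=.75,fy=.75))
E
```

```text
(no output)
```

View pics/m9.png

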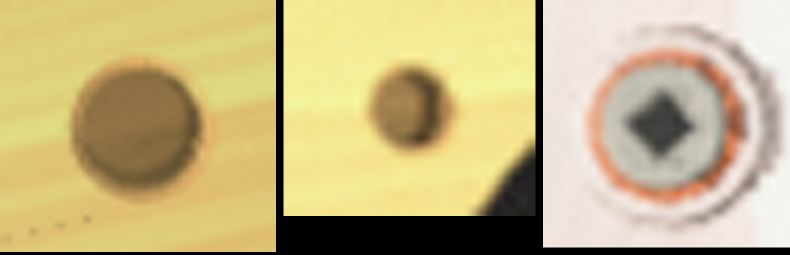

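```bash
python3 - <<'E'
from h import *
import pickle
s=pickle.load(open("pics/w9.pkl","rb"))
print("hole wrist raw",wray(s,(340.6,150.8),.058),"top",ray(TK,TT,(425.7,269.6),.058))
M=R.from_quat(s["tool_rot"]).as_matrix();print("tool x",M[:,0],"z",M[:,2])
h=wray(s,(340.6,150.8),.058); rel=M.T@(h-s["tool_pos"])
print("hole rel tool",rel)
def tray(uv,y):
    d=np.array([uv[0]-WK[0,2],uv[1]-WK[1,2]])/WK[0,0];th=np.hypot(*d)
    v=WM[:3,:3]@np.array([*(d/th*np.sin(th)),np.cos(th)]);o=WM[:3,3];return o+v*(y-o[1])/v[1]
print("hub rel",(tray((326,211),-.019)+tray((325,410),-.019))/2)
for n,T0 in(("top0",0),("top9",0)):
    f=cv2.imread(f"pics/{n}.png",0);c=cv2.resize(f[232:258,190:216],None,fx=16,fy=16,interpolation=cv2.INTER_CUBIC)
    cs,_=cv2.findContours((c<115).astype(np.uint8),cv2.RETR_EXTERNAL,cv2.CHAIN_APPROX_NONE)
    q=[k for k in cs if 4000<cv2.contourArea(k)<20000 and cv2.pointPolygonTest(k,(200,200),False)>0]
    print(n,[cv2.minAreaRect(k) for k in q])
E
```

```text
hole wrist raw [ 0.53440538 -0.31967954  0.058     ] top [ 0.53379843 -0.31594208  0.058     ]
tool x [-9.92020311e-01  1.26077927e-01 -2.42955515e-04] z [-1.26077922e-01 -9.92020341e-01 -3.35281381e-05]
hole rel tool [-0.06551278  0.19766534  0.01602714]
hub rel [ 0.00178555 -0.019       0.00158433]
top0 [((212.66213989257812, 208.79640197753906), (95.73191833496094, 96.46507263183594), 88.72696685791016)]
top9 [((212.75917053222656, 210.65750122070312), (94.92633819580078, 98.35964965820312), 50.64824676513672)]
```

Call:
{"api": "apply_moves", "payload": {
  "rows": [
    [-0.04,0,0.01,0.0064],
    [-0.09,0,0.02,0.0064],
    [-0.1333,0,0.0288,0.0064],
    [-0.1333,0.04,0.0288,0.0064],
    [-0.1333,0.1,0.0288,0.0064]
  ]
}}

```text
time: 23.02
tool_pos: [0.536, -0.3188, 0.2053]
tool_rot: [-0.052, -0.705, 0.705, 0.051]
ft_force: [-0.2, -0.0, -2.7]
gripper_width: 0.188
```

Call:
{"api": "apply_moves", "payload": {
  "rows": [
    [0,0.04,0,0],
    [0,0.076,0,0],
    [0,0.076,0,0],
    [0,0.076,0,0]
  ]
}}

```text
time: 23.52
tool_pos: [0.5356, -0.3194, 0.1682]
tool_rot: [-0.053, -0.705, 0.705, 0.052]
ft_force: [0.1, -0.2, -1.9]
gripper_width: 0.19
```

```bash
python3 - <<'E'
from h import *
from plant import grab_frame
s=st();plan(s,[.5356,-.3182,.111],81.6)
f=grab_frame("side")["img"][:,:,::-1];cv2.imwrite("pics/s10.png",cv2.resize(f[260:400,250:370],None,fx=4.2,fy=4.2,interpolation=cv2.INTER_CUBIC))
E
```

```text
t 23.52 p [ 0.5356 -0.3194  0.1682] yaw -98.46 F [ 0.1  -0.2  -1.93] M [0.045 0.023 0.058] w 0.19 q6 1.106
tool yaw -98.46 shift mm [ 0.3 57.2 -1.2] num [ 0.0005  0.1144 -0.0025] turn deg -0.06 num -0.0004
```

View pics/s10.png

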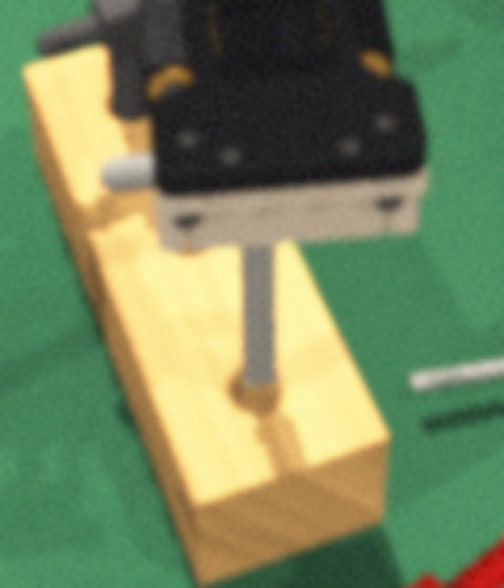

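Call:
{"api": "apply_moves", "payload": {
  "rows": [
    [0,0,-0.0024,0],
    [0,0.01,-0.0024,0],
    [0,0.02,-0.0024,0],
    [0,0.034,-0.0024,0],
    [0,0.034,-0.0024,0]
  ]
}}

```text
time: 24.2
tool_pos: [0.535, -0.3179, 0.1495]
tool_rot: [0.052, 0.705, -0.705, -0.053]
ft_force: [-0.5, -0.1, -1.6]
gripper_width: 0.192
```

Call:
{"api": "apply_moves", "payload": {
  "rows": [
    [0,0.01,0,0],
    [0,0.02,0,0],
    [0,0.03,0,0],
    [0,0.04,0,0]
  ]
}}

```text
time: 24.7
tool_pos: [0.5353, -0.3181, 0.1299]
tool_rot: [0.052, 0.705, -0.705, -0.052]
ft_force: [-0.4, -0.2, -1.1]
gripper_width: 0.191
```

Call:
{"api": "apply_moves", "payload": {
  "rows": [
    [0,0.01,0,0],
    [0,0.02,0,0],
    [0,0.03,0,0],
    [0,0.03,0,0]
  ]
}}

```text
time: 25.2
tool_pos: [0.5352, -0.3179, 0.1149]
tool_rot: [0.052, 0.705, -0.705, -0.052]
ft_force: [-0.2, -0.8, -1.8]
gripper_width: 0.193
```

Call:
{"api": "apply_moves", "payload": {
  "rows": [
    [0,0.002,0,0],
    [0,0.004,0,0],
    [0,0.006,0,0],
    [0,0.006,0,0]
  ]
}}

```text
time: 25.7
tool_pos: [0.5353, -0.3181, 0.1123]
tool_rot: [0.052, 0.705, -0.705, -0.052]
ft_force: [-0.5, 0.1, -2.7]
gripper_width: 0.189
```

Call:
{"api": "apply_moves", "payload": {
  "rows": [
    [0,0.0015,0,0],
    [0,0.0015,0,0]
  ]
}}

```text
time: 25.95
tool_pos: [0.5353, -0.3181, 0.1115]
tool_rot: [0.052, 0.705, -0.705, -0.052]
ft_force: [-0.4, 0.1, -2.4]
gripper_width: 0.191
```

Call:
{"api": "apply_moves", "payload": {
  "rows": [
    [0,0.001,0,0],
    [0,0.001,0,0]
  ]
}}

```text
time: 26.2
tool_pos: [0.5353, -0.3181, 0.111]
tool_rot: [0.052, 0.705, -0.705, -0.052]
ft_force: [-0.0, -0.1, -2.0]
gripper_width: 0.188
```

Call:
{"api": "apply_moves", "payload": {
  "rows": [
    [0,0.001,0,0],
    [0,0.001,0,0]
  ]
}}

```text
time: 26.45
tool_pos: [0.5354, -0.3181, 0.1108]
tool_rot: [-0.052, -0.705, 0.705, 0.052]
ft_force: [0.5, 0.6, 1.1]
gripper_width: 0.192
```

The tip is on the hole floor at TCP z 0.1108, against 0.1109 at pick-up. Releasing.

Call:
{"api": "apply_moves", "payload": {
  "rows": [
    [0,0,0,0],
    [0,0,0,0],
    [0,0,0,0],
    [0,0,0,0],
    [0,0,0,0]
  ],
  "gripper": -0.4
}}

```text
time: 27.08
tool_pos: [0.5354, -0.3181, 0.1106]
tool_rot: [-0.052, -0.705, 0.705, 0.052]
ft_force: [0.8, -0.2, 0.1]
gripper_width: 0.671
```

Call:
{"api": "apply_moves", "payload": {
  "rows": [
    [0,0,0,0],
    [0,0,0,0],
    [0,0,0,0]
  ]
}}

```text
time: 27.45
tool_pos: [0.5354, -0.3181, 0.1106]
tool_rot: [0.052, 0.705, -0.705, -0.052]
ft_force: [-0.0, -0.1, 0.5]
gripper_width: 0.702
```

```bash
python3 - <<'E'
from h import *
s,i=wpic("w11")
E
```

```text
t 27.45 p [ 0.5354 -0.3181  0.1106] yaw -98.47 F [-0.01 -0.15  0.51] M [0.011 0.009 0.073] w 0.702 q6 1.108
```

View pics/w11.png

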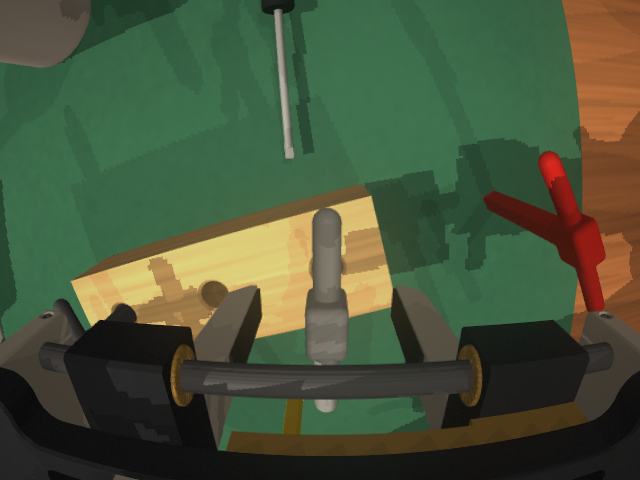

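The key stands upright at (327,300), free of both fingers. Moving straight up.

Call:
{"api": "apply_moves", "payload": {
  "rows": [
    [0,-0.02,0,0],
    [0,-0.06,0,0],
    [0,-0.12,0,0],
    [0,-0.2,0,0],
    [0,-0.28,0,0]
  ]
}}

```text
time: 28.12
tool_pos: [0.5353, -0.318, 0.2526]
tool_rot: [-0.052, -0.705, 0.705, 0.052]
ft_force: [0.8, 0.1, 0.4]
gripper_width: 0.698
```

```bash
python3 - <<'E'
from h import *
s=st();plan(s,[.577,.11,.26],81.6)
E
```

```text
t 28.12 p [ 0.5353 -0.318   0.2526] yaw -98.47 F [0.75 0.12 0.36] M [ 0.01   0.032 -0.028] w 0.698 q6 1.108
tool yaw -98.47 shift mm [  21.8   -7.5 -429.5] num [ 0.0436 -0.015  -0.859 ] turn deg -0.07 num -0.0004
```

Call:
{"api": "apply_moves", "payload": {
  "rows": [
    [0,-0.05,0,0],
    [0.05,-0.1,-0.05,0],
    [0.12,-0.1,-0.15,0],
    [0.2,-0.1,-0.25,0],
    [0.25,-0.1,-0.3,0]
  ]
}}

```text
time: 28.75
tool_pos: [0.4325, -0.1493, 0.3015]
tool_rot: [-0.052, -0.705, 0.705, 0.052]
ft_force: [-0.1, -0.6, 0.6]
gripper_width: 0.702
```

Call:
{"api": "apply_moves", "payload": {
  "rows": [
    [0,0,0,0],
    [0,0,0,0],
    [0,0,0,0]
  ]
}}

```text
time: 29.12
tool_pos: [0.4343, -0.152, 0.3006]
tool_rot: [-0.052, -0.705, 0.705, 0.053]
ft_force: [0.1, -0.7, -0.5]
gripper_width: 0.7
```

```bash
python3 - <<'E'
from h import *
from plant import grab_frame
s=st()
for n in("side","top"): cv2.imwrite(f"pics/{n}12.png",grab_frame(n)["img"][:,:,::-1])
a=cv2.imread("pics/top12.png");b=cv2.imread("pics/side12.png")
cv2.imwrite("pics/f12.png",cv2.resize(np.hstack([a,b]),(800,300)))
cv2.imwrite("pics/s12c.png",cv2.resize(b[250:400,240:370],None,fx=4,fy=4,interpolation=cv2.INTER_CUBIC))
cv2.imwrite("pics/t12c.png",cv2.resize(a[235:310,330:460],None,fx=6,fy=6,interpolation=cv2.INTER_CUBIC))
E
```

```text
t 29.12 p [ 0.4343 -0.152   0.3006] yaw -98.52 F [ 0.15 -0.71 -0.55] M [ 0.041  0.03  -0.045] w 0.7 q6 1.281
```

View pics/f12.png

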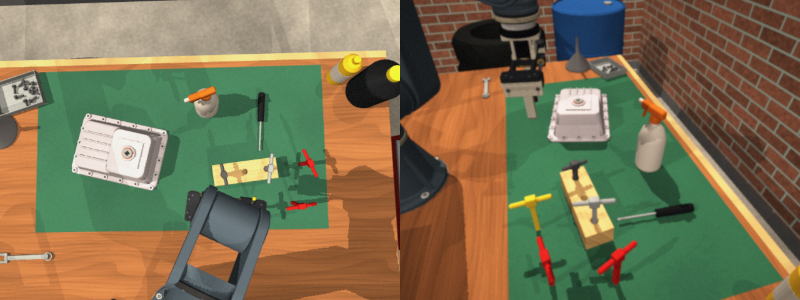

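View pics/s12c.png

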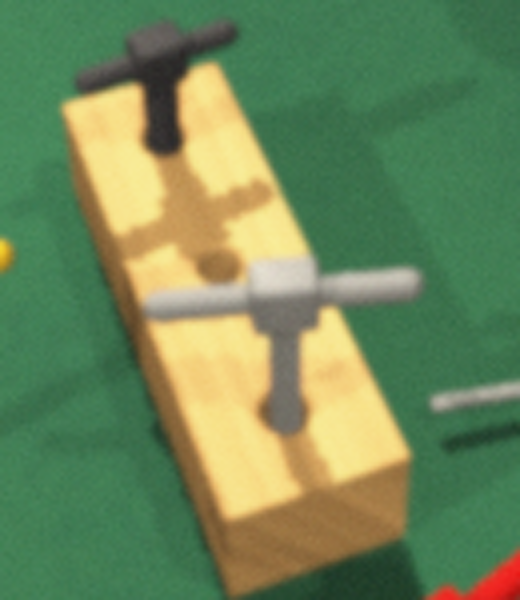

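View pics/t12c.png

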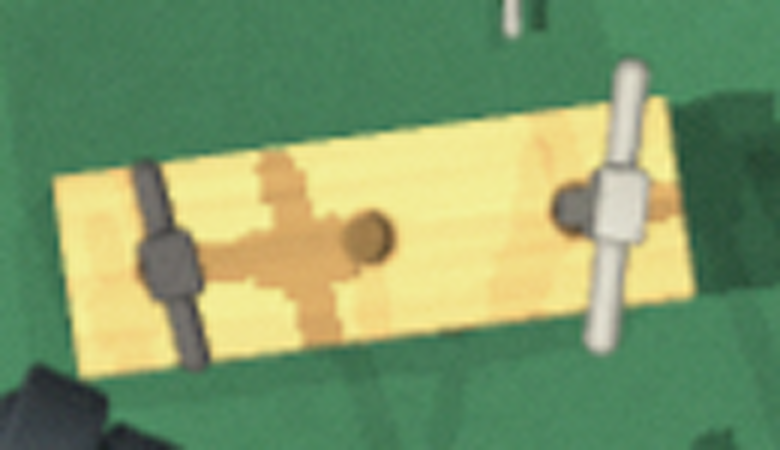

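```bash
python3 -c "
from plant import finish_job
print(finish_job())"
```

```text
the job is handed in; nothing more can be done
None
```

I tightened the drain plug with the square key, put the key back in its hole and handed the job in after about 29 s.

- **Seating:** I took the bright steel key by its hub and found the recess with the cameras. The key went in freely to its full depth, with at most about 7 N net of down-push, most of it light contact on the recess floor.
- **Tightening:** I turned clockwise until the torque climbed past the thread drag. I stopped at about 0.42 N·m, which by the given stiffness is roughly 0.20 rad of washer. Snug is 0.08 and crushed is above 0.35.
- **Return:** I let the torque off, drew the key out and stood it back in its own hole. The tip touched the hole floor at tool height 0.1108 m, against 0.1109 m when I picked it up.

**Last checks:** The side and top pictures show the key upright in its hole, just as it stood at the start. The other key, screwdriver, bottle and red and yellow look-alikes look unmoved, and the arm is clear of everything.

**Less certain:**
- The washer's final angle after it springs back was not measured directly. The torque readings scatter by about 0.05 N·m.
- The top picture shows the plug turned about 52° clockwise. I had expected 56–58° from the torque; I put the picture's error at around 3°, so the two roughly agree.
- The wrist camera read about 1.6 mm off along the jaw axis and the top camera about 1.5 mm off in y. I corrected for both before inserting the key.

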